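# Stack the height spacers on the banding-wheel spindle

## Task

Build up the turntable stand for its wheel head: thread the three spacer rings onto the upright spindle, thickest first, then the middle one, then the thinnest, and push each gently past the spindle's sprung balls until it sits flat and fully home. The spindle is clamped off-centre by an unknown few millimetres, so find it by look or by feel and never lean on the stand with more than 30 N. Leave the other things on the table where they are.

Things in the scene. Friction and masses are not known exactly. Their poses are not given: they have to be found in the camera images.
- stand: Heavy fixed base of a potter's turntable, wheel head removed: dark round foot of 170 mm diameter, a 52 mm pedestal with a brass clamp screw, and a round dark flange of 84 mm with a black rubber pad (80 mm) whose flat top is 70 mm over the table. Origin: centre of the foot's underside, on the flange's axis. A bright steel spindle stands upright on the flange. At most 30 N may press on the stand and spindle together.
- seat (a point): Centre of the pad's flat top on the flange (70 mm over the table, z up), on the flange's axis, which is not the spindle's axis. The thick ring's underside finally rests at this height, the middle ring's 20 mm and the thin ring's 34 mm higher. The pad yields a little: 5 N to start, then about 4 N per mm, up to 4 mm, and springs back.
- tip_height (a point): Point on the flange's axis (not the spindle's), 56 mm above the pad, as high as the spindle's flat tip. The spindle is 21.5 mm in diameter, tapering to 17.5 mm over its top 4 mm. It is firmly clamped upright in an eccentric, 5 to 8 mm off the flange's axis in any direction; this offset differs every time and is not reported: see it or feel it.
- ball_height (a point): Point on the flange's axis, 47.5 mm above the pad: the height of two sprung brass balls that stick out 2.3 mm from two opposite sides of the spindle (facing any way), from 42 to 53 mm above the pad. A ring stops on them; pushing it down past them takes about 4 to 9 N, after which it slides down freely or with a slight push. The finished stack lies below the balls.
- thick_ring: Loose aluminium spacer ring, 60 mm outer diameter, 20 mm thick, about 130 g, lying flat on the table. Origin: centre of its underside; z up along the bore. Round, so yaw means nothing. Plain straight bore of 24 mm. Goes on first.
- middle_ring: Loose blue plastic-coated spacer ring, 52 mm outer diameter, 14 mm thick, about 100 g, lying flat on the table. Origin: centre of its underside; z up along the bore. Round, so yaw means nothing. Plain straight bore of 24 mm. Goes on second.
- thin_ring: Loose brass-coloured spacer ring, 44 mm outer diameter, 9 mm thick, about 50 g, lying flat on the table. Origin: centre of its underside; z up along the bore. Round, so yaw means nothing. Plain straight bore of 24 mm. Goes on last.
- kiln_prop: Bystander: terracotta kiln prop, a thick-walled tube of 42 mm diameter and 32 mm height with a 16 mm bore, standing; not one of the spacers. Origin at the centre of its underside.
- wood_rib: Bystander: flat wooden rib, 75 x 45 x 6 mm. Origin at the centre of its underside.
- glaze_jar: Bystander: closed blue jar with a white cap, 66 mm diameter, 90 mm high. Origin at the centre of its underside.
- clay_cup: Bystander: open terracotta cup, 76 mm diameter, 85 mm high. Origin at the centre of its underside.
- wood_tool: Bystander: slim wooden modelling knife, about 200 mm long, lying along its x. Origin below the middle of its length, on the table.
- stamp: Bystander: small wooden stamp, 34 mm diameter, 55 mm high, standing. Origin at the centre of its underside.
There are look-alikes about, which are no part of the job. Of the things like the thin_ring, leave any that is turquoise; of the rest the smaller one is meant. Of the things that look like the middle_ring, the smaller one is meant.

How it is judged:
By the outcome, as a careful person would: the job done as asked, in the order asked, and still so for the second after the job is handed in, with the robot touching nothing.
It also fails if it takes over 72 s, if anything falls off the work surface, if the arm or the gripper's body presses on something with over 40 N, if the wrist force passes 120 N, or if a joint passes its speed limit or range.

## Robot

A 7-joint arm with a two-finger parallel gripper is mounted at the origin on the work surface. World frame = base frame: x ahead of the robot, y to its left, z up, the work surface at z = 0. Lengths are in m, angles in rad, forces in N, time in s.
With the tool pointing down it reaches from about 0.425 to 1.025 m from the base axis. Payload 9.4 kg.
Tool frame: the origin (TCP) lies on the centre line of the jaws, within the pads' length; the fingertips stand 25 mm ahead of it and the grasp point (between the pads) lies 6 mm ahead of it; z points along the fingers, y is the direction in which the jaws open and shut (so a half turn about z gives the same grasp; the last joint's range is limited). The gripper opens to 85 mm and grips with 20 to 120 N. Pads are 22 mm wide; open, the fingers measure 114 mm over their backs; the gripper's body (76 mm by 85 mm) begins 54 mm behind the grasp point. The pads swing forward as they close: fully open they stand 13 mm farther back than shut.
Start: joints at [-1.409, 0.599, -0.003, 1.599, 0.002, 0.943, -0.08], TCP at [0.171, 0.704, 0.22] pointing down, gripper open.
Joint ranges: [-2.57, 2.57], [-0.35, 1.97], [-1.29, 1.29], [0.11, 2.56], [-1.05, 4.19], [0.11, 1.86], [-2.63, 2.63]. Speed limits (rad/s): [2.22, 2.22, 3.01, 3.01, 3.14, 3.14, 3.14].

## Interface

Orientations are given as [roll, pitch, yaw] about the fixed x, y, z axes, in that order (R = Rz(yaw) Ry(pitch) Rx(roll)).
In Python, from bench import sensors, viewer, robot gives the robot as it stands.
- The arm moves only by the shell command python3 -m creep 'ROWS' [FORCE]. ROWS is JSON, a list of rows, each an object of numbers: "tx", "ty", "tz": the shift along the tool's x, y, z as a fraction of full scale; "wx", "wy", "wz": the turn, a rotation vector about the tool's x, y, z as a fraction of full scale; "grip": the gripper command: -1 is shut, 1 is fully open, values between are in proportion. A call has 1 to 5 rows; each row shifts and turns the commanded pose from where the row before left it, along the tool's axes as they then stand; what a row does not reach is not made up. Full scale, the value 1, is 50 cm for a shift and 0.5 rad for a turn. A row lasts 1/10 s, in which the tool goes at most 50 mm and 8.59 degrees, less where a joint would pass 70% of its speed; a pose out of reach is approached as far as the arm can. A call with a number of a shift or a turn outside -1 to 1 is refused whole. A call with a gripper value outside its range is refused whole. The fingers move at their own pace and stop on an object; FORCE is the grip in N (left out, the last holds). Time passes only in rows, so rows that do not move let the fingers close. It gives the time, the measured TCP pose, the force and the opening at its end, in the units of the state.
- sensors.get_obs(): the state, without advancing time (a new reading comes with each control period).
- viewer.grab_frame(name): name is "side" or "top"; returns a dict with "pixels" (420x560x3 uint8, red, green, blue), "range_z" (420x560 float32, m along the optical axis (not along the pixel's ray), 0 where there is no reading), "fx", "fy", "cx", "cy" (pixels), "dist_coeffs" ([k1, k2, p1, p2, k3] as OpenCV has them; the pictures are not rectified), "rvec" (rotation vector, rad) and "tvec" (3), from world to camera coordinates, as OpenCV has them. Camera axes: x right, y down, z forward; pixel columns grow to the right and rows downward; lengths in m; the calibration is good to about 2 mm. A picture is of the moment at which its call begins.
- robot.sign_off(): hands the job in, once; it reports no verdict.
The state is a dict: "time": time; "joint_positions": joint angles; "joint_vel": joint speeds; "joint_efforts": joint torques, N m; "tool_pos": TCP position; "eef_rot": TCP orientation; "wrist_force": force on the tool from outside, world axes, zero at the start; "wrist_torque": the same for the moment, N m; "gripper_width": opening from 0.0 (shut) to 1.0 (fully open).
Only numpy, scipy, OpenCV 4.12 (cv2) and the standard library are available. Lean on these libraries where they do the work, as an engineer would, in place of code of your own. Each camera call takes 0.05 s, during which the arm holds its last target. There are 200 camera calls.

## Working session

There is one attempt and no reset: what is moved stays moved. The work goes in short steps, Python scripts to look and compute and a shell command to move; the robot and the scene stay as the last step left them, time stands still between calls to the robot, and variables do not carry over. Pictures are saved under pics/ and viewed, about 8 in all and at most 12, crops included, and the job is handed in when it is done.

```bash
ls; mkdir -p pics
python3 - <<'E'
from bench import sensors, viewer
import cv2,numpy as np,pickle
o=sensors.get_obs();print(o)
for n in("top","side"):
    f=viewer.grab_frame(n);pickle.dump(f,open(n+'0.pkl','wb'));cv2.imwrite(f'pics/{n}0.png',f['pixels'][:,:,::-1])
    R=cv2.Rodrigues(np.array(f['rvec']))[0];print(n,f['fx'],f['dist_coeffs'],-R.T@np.array(f['tvec']).ravel(),R[2])
E
```

```text
pics
{'time': 0.0, 'joint_positions': array([-1.40870875,  0.60011937, -0.00255311,  1.60010996,  0.00177562,
        0.9429183 , -0.07978327]), 'joint_vel': array([-5.16042218e-04, -6.47805091e-05, -1.20592580e-04,  8.26154154e-04,
        5.69718134e-04, -8.75757346e-05,  7.14478172e-06]), 'joint_efforts': array([ 1.40986995e-04, -7.76457667e+01,  1.56510338e+00, -2.58010232e+01,
        1.23609471e-02,  9.08036105e-03, -7.98434002e-06]), 'tool_pos': array([0.17137078, 0.70395693, 0.2193281 ]), 'eef_rot': array([-3.14004438e+00,  1.17266415e-04,  2.90287419e+00]), 'wrist_force': array([-0.50389239, -0.60250828, -0.45190441]), 'wrist_torque': array([-0.02315386,  0.02489073,  0.03456468]), 'gripper_width': 1.0006821729391233}
top 480.6280902819744 [-0.07824038  0.          0.          0.          0.        ] [ 0.35185853 -0.01207938  1.23473239] [ 0.19295487 -0.01186784 -0.98113586]
side 471.9168432165924 [0.02240957 0.         0.         0.         0.        ] [-0.02787849 -0.54162034  0.70823423] [ 0.59458689  0.51767314 -0.61520806]
```

View pics/top0.png

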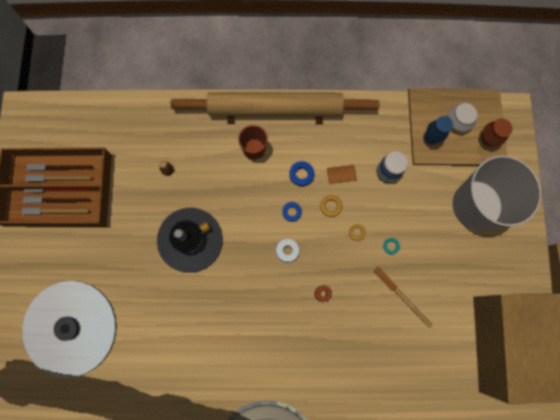

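View pics/side0.png

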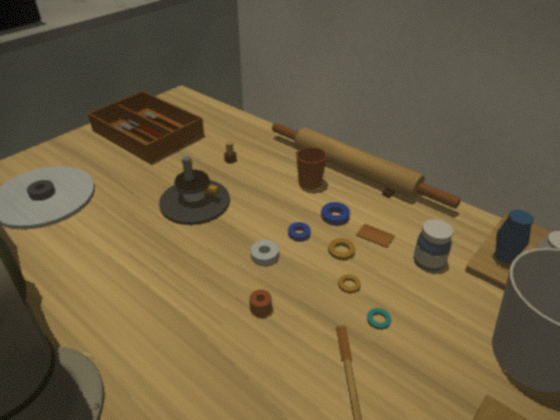

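The top view shows these candidates:
- **Thick ring:** white/aluminium ring at (288,250).
- **Middle ring:** blue rings at (292,212), small, and (302,173), large. I choose the small one.
- **Thin ring:** brass rings at (331,206), large, and (357,233), small, plus a turquoise ring at (392,246). I choose the small brass one.
- **Not spacers:** kiln prop at (323,293) and the dark hub on the wheel head at (65,328).

The stand is at (190,240), with its spindle tip near (180,234). In the side view the spindle top is near (187,160).

```bash
cat > h.py <<'E'
import numpy as np,cv2,pickle
def K(f): return np.array([[f['fx'],0,f['cx']],[0,f['fy'],f['cy']],[0,0,1.]])
def cam(f):
    R=cv2.Rodrigues(np.array(f['rvec'],float))[0]; return R,-R.T@np.array(f['tvec'],float).ravel()
def ray(f,uv):
    R,C=cam(f); p=cv2.undistortPoints(np.array([[uv]],float),K(f),np.array(f['dist_coeffs'],float))[0,0]
    return C,R.T@np.array([p[0],p[1],1.])
def onz(f,uv,z):
    C,d=ray(f,uv); return C+d*(z-C[2])/d[2]
def proj(f,P): return cv2.projectPoints(np.array(P,float).reshape(-1,1,3),np.array(f['rvec'],float),np.array(f['tvec'],float),K(f),np.array(f['dist_coeffs'],float))[0][:,0]
def depthpt(f,u,v):
    C,d=ray(f,(u,v)); return C+d*f['range_z'][v,u]
def ring(f,seed,z,col,r=22):
    """outer contour of colour mask near seed, ray-cast to top plane z, circle fit"""
    hsv=cv2.cvtColor(f['pixels'],cv2.COLOR_RGB2HSV); m=cv2.inRange(hsv,*[np.array(c) for c in col])
    w=np.zeros_like(m); cv2.circle(w,seed,r,255,-1); m&=w
    n,l,s,c=cv2.connectedComponentsWithStats(m)
    i=1+np.argmax(s[1:,4]); cs,_=cv2.findContours((l==i).astype(np.uint8),cv2.RETR_EXTERNAL,cv2.CHAIN_APPROX_NONE)
    ct=max(cs,key=len)[:,0]; P=np.array([onz(f,p,z)[:2] for p in ct.astype(float)])
    (x,y),R=cv2.minEnclosingCircle((P*1000).astype(np.float32)); return np.round([x,y,2*R],1),s[i,4]
E
python3 - <<'E'
from h import *
t=pickle.load(open('top0.pkl','rb'));s=pickle.load(open('side0.pkl','rb'))
B=[(100,120,50),(130,255,255)];Y=[(12,130,80),(30,255,255)];W=[(0,0,120),(180,50,255)];D=[(0,0,0),(180,255,60)];T=[(75,100,50),(98,255,255)]
for n,a,b,z,c in[('thick',(288,250),(264,253),.02,W),('mid',(292,212),(299,231),.014,B),('midbig',(302,173),(335,213),.018,B),('thinS',(357,233),(349,283),.009,Y),('thinL',(331,206),(341,248),.01,Y)]:
    print(n,ring(t,a,z,c,16),ring(s,b,z,c,18))
for n,u in[('thin',(357,233)),('mid',(292,212)),('thick',(288,250)),('stand',(190,240))]:
    print(n,onz(t,u,0.01))
for u in [(180,234),(182,236),(190,240),(188,245)]: print(u,depthpt(t,*u))
for u in [(187,160),(187,165),(185,158)]: print(u,depthpt(s,*u))
a=cv2.resize(t['pixels'][195:285,145:235],None,fx=5,fy=5,interpolation=2)
b=cv2.resize(s['pixels'][140:230,150:240],None,fx=5,fy=5,interpolation=2)
cv2.imwrite('pics/c1.png',np.clip(np.hstack([a,b])[:,:,::-1]*1.7,0,255)[:,:800] if 0 else cv2.resize(np.clip(np.hstack([a,b])[:,:,::-1]*1.7,0,255).astype(np.uint8),(800,400)))
E
```

```text
thick (array([496.9, -50.9,  60.5]), np.int32(384)) (array([496.3, -52.8,  57.4]), np.int32(331))
mid (array([598.3, -62.8,  47.6]), np.int32(170)) (array([598.1, -66.3,  45.9]), np.int32(132))
midbig (array([699.2, -89.8,  63.6]), np.int32(308)) (array([698.5, -92.6,  61.2]), np.int32(226))
thinS (array([ 544.9, -232.5,   47.6]), np.int32(211)) (array([ 542.5, -236. ,   65.7]), np.int32(406))
thinL (array([ 615.5, -166.4,   61.9]), np.int32(344)) (array([ 611.9, -174.9,   82.2]), np.int32(493))
thin [ 0.54197704 -0.23208964  0.01      ]
mid [ 0.59715119 -0.06410389  0.01      ]
thick [ 0.49788845 -0.05320376  0.01      ]
stand [0.52337235 0.19865474 0.01      ]
(180, 234) [0.52087202 0.2021669  0.12812411]
(182, 236) [0.51685724 0.19818725 0.12353862]
(190, 240) [0.51464836 0.18793582 0.07229559]
(188, 245) [0.50234883 0.19241964 0.07231495]
(187, 160) [0.52033563 0.19914155 0.12424255]
(187, 165) [0.51844719 0.19928957 0.11158848]
(185, 158) [0.52028475 0.20541632 0.12701187]
```

View pics/c1.png

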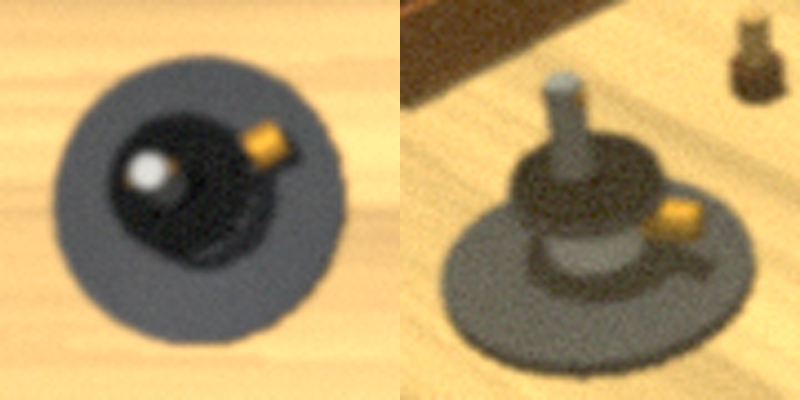

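The crop shows the spindle tip at top (178.3,233.3) and side (186.5,158.0). Brass balls show at its left and right in the top view. Next I'll triangulate the tip and start swinging the arm over, watching joint 1.

```bash
python3 - <<'E'
from h import *
t=pickle.load(open('top0.pkl','rb'));s=pickle.load(open('side0.pkl','rb'))
hsv=cv2.cvtColor(t['pixels'],cv2.COLOR_RGB2HSV)
g=t['pixels'].astype(int).sum(2)[225:242,170:188]; yy,xx=np.nonzero(g>0.5*g.max()); m=(g>0.5*g.max())
n,l,st,c=cv2.connectedComponentsWithStats(m.astype(np.uint8)); print(st,c+[170,225])
for u in[(178.0,232.9)]: print('top tip',onz(t,u,.126)); 
print('side tip',onz(s,(186.1,157.6),.126))
(C1,d1),(C2,d2)=ray(t,(178.0,232.9)),ray(s,(186.1,157.6))
A=np.c_[d1,-d2];k=np.linalg.lstsq(A,C2-C1,rcond=None)[0];print('tri',C1+d1*k[0],C2+d2*k[1])
# foot circle via grey mask (foot top plane unknown ~z=.012)
print('foot',ring(t,(190,240),.01,[(0,0,0),(180,110,140)],40))
E
python3 -m creep '[{"ty":-0.08,"wz":-0.16,"grip":1},{"ty":-0.1,"wz":-0.16},{"ty":-0.1,"wz":-0.16},{"ty":-0.1},{"ty":-0.1}]' 40; python3 -c "
from bench import sensors;print(sensors.get_obs()['joint_positions'])"
```

```text
[[  0   0  18  17 243]
 [  4   4   9   9  63]] [[178.62962963 233.        ]
 [178.         233.        ]]
top tip [0.52378272 0.20736405 0.126     ]
side tip [0.52395816 0.20609083 0.126     ]
tri [0.5238908  0.207502   0.12530301] [0.52461149 0.20697607 0.12531067]
foot (array([525.9, 200.9, 173.7]), np.int32(3374))
[-1.40871732  0.60005442 -0.00256511  1.60004464  0.00183118  0.94285467
 -0.07979261]$[0]: bad value
```

```bash
python3 -m creep '[{"tx":0,"ty":-0.08,"tz":0,"wx":0,"wy":0,"wz":-0.16,"grip":1}]' 40; python3 -m creep --help | head -20
```

```text
time: 0.2
tool_pos: [0.1623, 0.6682, 0.2188]
eef_rot: [3.14, 0.0, 2.984]
wrist_force: [-0.4, -0.4, -0.0]
gripper_width: 0.997invalid input: not JSON, or not a number
```

```bash
python3 -m creep '[{"tx":0,"ty":0,"tz":0,"wx":0,"wy":0,"wz":-0.16,"grip":1},{"tx":0,"ty":0,"tz":0,"wx":0,"wy":0,"wz":-0.16,"grip":1},{"tx":-0.04,"ty":-0.09,"tz":0,"wx":0,"wy":0,"wz":0,"grip":1},{"tx":-0.04,"ty":-0.09,"tz":0,"wx":0,"wy":0,"wz":0,"grip":1},{"tx":-0.04,"ty":-0.09,"tz":0,"wx":0,"wy":0,"wz":0,"grip":1}]'
python3 -m creep '[{"tx":-0.04,"ty":-0.09,"tz":0,"wx":0,"wy":0,"wz":0,"grip":1},{"tx":-0.04,"ty":-0.09,"tz":0,"wx":0,"wy":0,"wz":0,"grip":1},{"tx":-0.04,"ty":-0.09,"tz":0,"wx":0,"wy":0,"wz":0,"grip":1},{"tx":-0.04,"ty":-0.09,"tz":0,"wx":0,"wy":0,"wz":0,"grip":1},{"tx":-0.04,"ty":-0.09,"tz":0,"wx":0,"wy":0,"wz":0,"grip":1}]'
python3 -c "
from bench import sensors;print(sensors.get_obs()['joint_positions'])"
```

```text
time: 0.7
tool_pos: [0.2225, 0.5288, 0.2196]
eef_rot: [-3.141, -0.0, -3.14]
wrist_force: [0.6, -0.1, 0.3]
gripper_width: 0.994
time: 1.2
tool_pos: [0.3229, 0.3038, 0.2201]
eef_rot: [-3.142, 0.0, -3.14]
wrist_force: [1.2, 0.5, -0.8]
gripper_width: 1.003
[-0.83804125  0.26595192 -0.05624698  2.21653181  0.0243039   0.65966729
  0.66063592]
```

```bash
python3 -m creep '[{"tx":-0.04,"ty":-0.09,"tz":0,"wx":0,"wy":0,"wz":0,"grip":1},{"tx":-0.04,"ty":-0.09,"tz":0,"wx":0,"wy":0,"wz":0,"grip":1},{"tx":-0.04,"ty":-0.09,"tz":0,"wx":0,"wy":0,"wz":0,"grip":1},{"tx":-0.04,"ty":-0.09,"tz":0,"wx":0,"wy":0,"wz":0,"grip":1},{"tx":-0.04,"ty":-0.09,"tz":0,"wx":0,"wy":0,"wz":0,"grip":1}]'
python3 -m creep '[{"tx":-0.045,"ty":-0.085,"tz":0,"wx":0,"wy":0,"wz":0,"grip":1},{"tx":-0.05,"ty":-0.085,"tz":0,"wx":0,"wy":0,"wz":0,"grip":1},{"tx":-0.05,"ty":-0.08,"tz":0.02,"wx":0,"wy":0,"wz":0,"grip":1},{"tx":0,"ty":0,"tz":0.09,"wx":0,"wy":0,"wz":0,"grip":1},{"tx":0,"ty":0,"tz":0.09,"wx":0,"wy":0,"wz":0,"grip":1}]'
python3 - <<'E'
from bench import sensors,viewer
import cv2,pickle
print(sensors.get_obs()['tool_pos'])
f=viewer.grab_frame('side');pickle.dump(f,open('side1.pkl','wb'))
cv2.imwrite('pics/s1.png',cv2.resize(f['pixels'][180:320,170:350,::-1],None,fx=4,fy=4))
E
```

```text
time: 1.7
tool_pos: [0.4231, 0.0789, 0.2203]
eef_rot: [3.141, 0.0, -3.14]
wrist_force: [1.5, 1.1, 0.4]
gripper_width: 1.004
time: 2.2
tool_pos: [0.4968, -0.0458, 0.1197]
eef_rot: [-3.141, 0.004, 3.139]
wrist_force: [0.1, 1.3, -0.7]
gripper_width: 1.0
[ 0.49680493 -0.04583413  0.11966243]
```

View pics/s1.png

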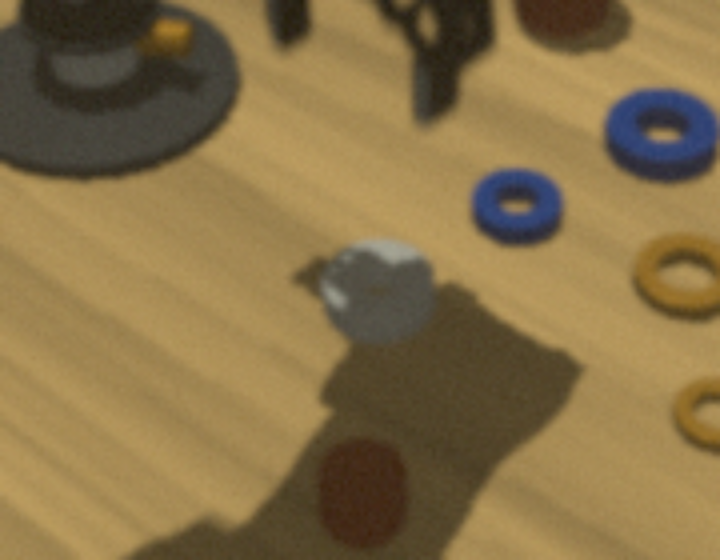

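The crop shows the fingers above the aluminium ring at crop (378,290). The small blue ring at (517,205) and the small brass one at the right edge are both clearly smaller than their look-alikes. Descending to grip.

```bash
python3 -m creep '[{"tx":0,"ty":-0.012,"tz":0.06,"wx":0,"wy":0,"wz":0,"grip":1},{"tx":0,"ty":0,"tz":0.06,"wx":0,"wy":0,"wz":0,"grip":1},{"tx":0,"ty":0,"tz":0.06,"wx":0,"wy":0,"wz":0,"grip":1},{"tx":0,"ty":0,"tz":0.006,"wx":0,"wy":0,"wz":0,"grip":1},{"tx":0,"ty":0,"tz":0,"wx":0,"wy":0,"wz":0,"grip":1}]'
python3 -m creep '[{"tx":0,"ty":0,"tz":0,"wx":0,"wy":0,"wz":0,"grip":-1},{"tx":0,"ty":0,"tz":0,"wx":0,"wy":0,"wz":0,"grip":-1},{"tx":0,"ty":0,"tz":0,"wx":0,"wy":0,"wz":0,"grip":-1},{"tx":0,"ty":0,"tz":0,"wx":0,"wy":0,"wz":0,"grip":-1},{"tx":0,"ty":0,"tz":0,"wx":0,"wy":0,"wz":0,"grip":-1}]' 40
```

```text
time: 2.75
tool_pos: [0.4951, -0.0499, 0.0275]
eef_rot: [3.142, -0.002, -3.14]
wrist_force: [-0.0, 0.6, -0.3]
gripper_width: 1.0
time: 3.25
tool_pos: [0.4956, -0.05, 0.0276]
eef_rot: [3.142, 0.001, -3.14]
wrist_force: [0.1, 0.4, -0.0]
gripper_width: 0.146
```

Run:
```python
from bench import sensors,viewer
import cv2,pickle,numpy as np
print(sensors.get_obs()['gripper_width'])
o=[]
for n,c in(('side',(215,335,200,330)),('top',(190,310,230,360))):
    f=viewer.grab_frame(n);pickle.dump(f,open(n+'2.pkl','wb'));o.append(cv2.resize(f['pixels'][c[0]:c[1],c[2]:c[3],::-1],(400,370)))
cv2.imwrite('pics/s2.png',np.clip(np.hstack(o)*1.4,0,255))
```

```text
0.14637628714724799[ WARN:0@4.800] global loadsave.cpp:1063 imwrite_ Unsupported depth image for selected encoder is fallbacked to CV_8U.
```

View pics/s2.png

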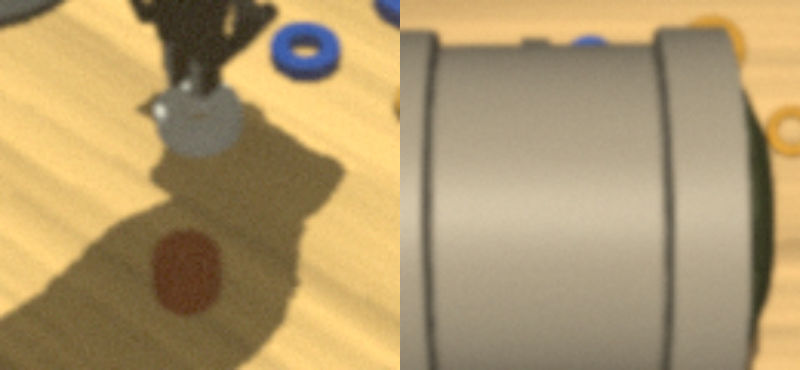

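Run:
```python
from h import *
from bench import sensors
s=pickle.load(open('side2.pkl','rb'));s0=pickle.load(open('side0.pkl','rb'))
o=sensors.get_obs();print(o['gripper_width'],o['tool_pos'],o['wrist_force'])
print('tip exp px',proj(s,[[.4956,-.05,.005],[.4956,-.05,.02],[.497,-.052,.02]]), 'crop px->', (proj(s,[[.4956,-.05,.005]])-[200,215])*[400/130,370/120])
for f in(s0,s):
  h=cv2.cvtColor(f['pixels'],cv2.COLOR_RGB2HSV); print([tuple(h[v,u]) for u,v in((264,262),(255,253),(262,264))], [np.round(depthpt(f,u,v),3) for u,v in((264,248),(264,256),(264,262),(265,240))])
```

```text
-0.0031110263175840548 [ 0.49548147 -0.0500263   0.02735918] [-1.07019649  1.29497709  0.49571015]
tip exp px [[262.79410818 253.98527911]
 [262.6342812  248.83843936]
 [263.79106204 248.91456444]] crop px-> [[193.21264057 120.20461058]]
[(np.uint8(22), np.uint8(48), np.uint8(79)), (np.uint8(25), np.uint8(31), np.uint8(150)), (np.uint8(21), np.uint8(50), np.uint8(82))] [array([ 0.506, -0.044,  0.011]), array([ 0.482, -0.066,  0.02 ]), array([ 0.478, -0.07 ,  0.008]), array([ 0.519, -0.036,  0.02 ])]
[(np.uint8(28), np.uint8(38), np.uint8(81)), (np.uint8(24), np.uint8(50), np.uint8(81)), (np.uint8(21), np.uint8(41), np.uint8(81))] [array([ 0.506, -0.044,  0.011]), array([ 0.482, -0.066,  0.02 ]), array([ 0.476, -0.071,  0.011]), array([ 0.488, -0.064,  0.059])]
```

Run:
```python
from h import *
s=pickle.load(open('side1.pkl','rb'))
for y in(-.088,-.095,-.1):
  print('open right finger',y,[(z,np.round(proj(s,[[.497,y,z]])[0],1)) for z in(.08,.095,.108,.12)])
print('left',[(z,np.round(proj(s,[[.497,.0,z]])[0],1)) for z in(.095,.108,.12)])
from bench import viewer
f=viewer.grab_frame('side');pickle.dump(f,open('side3.pkl','wb'))
print('shut',[(z,np.round((proj(f,[[.4955,-.05,z]])[0]-[235,200])*8,0)) for z in(.003,.015,.02,.03,.04)])
cv2.imwrite('pics/s3.png',np.clip(cv2.resize(f['pixels'][200:275,235:315,::-1],None,fx=8,fy=8,interpolation=2)*1.5,0,255).astype(np.uint8))
```

```text
open right finger -0.088 [(0.08, array([276.7, 235.1])), (0.095, array([276.7, 229.4])), (0.108, array([276.7, 224.4])), (0.12, array([276.6, 219.7]))]
open right finger -0.095 [(0.08, array([279.4, 236.7])), (0.095, array([279.4, 231. ])), (0.108, array([279.4, 225.9])), (0.12, array([279.4, 221.2]))]
open right finger -0.1 [(0.08, array([281.3, 237.8])), (0.095, array([281.4, 232.1])), (0.108, array([281.4, 227. ])), (0.12, array([281.4, 222.3]))]
left [(0.095, array([244.2, 211. ])), (0.108, array([243.9, 206.1])), (0.12, array([243.6, 201.4]))]
shut [(0.003, array([222., 438.])), (0.015, array([221., 405.])), (0.02, array([221., 391.])), (0.03, array([220., 363.])), (0.04, array([219., 335.]))]
```

View pics/s3.png

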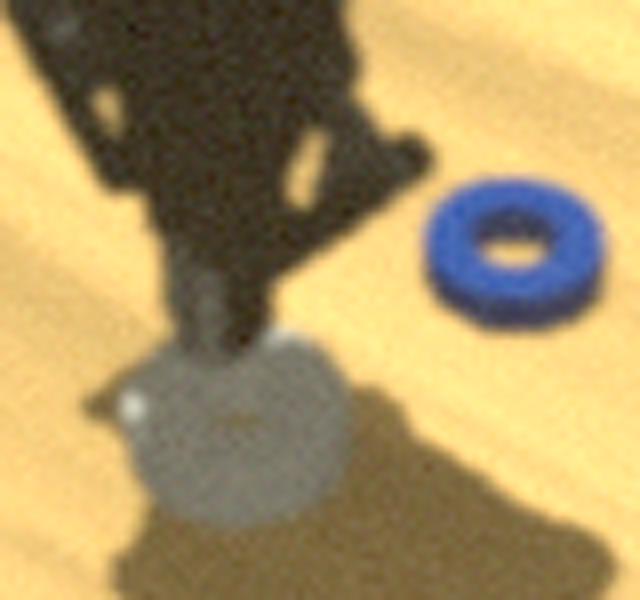

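Run:
```python
from h import *
f=pickle.load(open('side3.pkl','rb'))
for v in(226,230,234,237,240,242,244,246,248,252):
  print(v,[tuple(np.round(depthpt(f,u,v)*1000).astype(int)) for u in(259,262,265,268)])
t=pickle.load(open('top0.pkl','rb'))
for v in range(240,262,3): print(v,[tuple(np.round(depthpt(t,u,v)*1000).astype(int)) for u in(278,283,288,293,298)])
```

```text
226 [(np.int64(483), np.int64(-54), np.int64(94)), (np.int64(478), np.int64(-67), np.int64(104)), (np.int64(488), np.int64(-65), np.int64(97)), (np.int64(496), np.int64(-66), np.int64(93))]
230 [(np.int64(483), np.int64(-54), np.int64(83)), (np.int64(484), np.int64(-61), np.int64(87)), (np.int64(488), np.int64(-65), np.int64(86)), (np.int64(483), np.int64(-78), np.int64(98))]
234 [(np.int64(484), np.int64(-52), np.int64(71)), (np.int64(486), np.int64(-59), np.int64(73)), (np.int64(490), np.int64(-63), np.int64(74)), (np.int64(482), np.int64(-78), np.int64(87))]
237 [(np.int64(483), np.int64(-52), np.int64(63)), (np.int64(487), np.int64(-57), np.int64(63)), (np.int64(488), np.int64(-65), np.int64(67)), (np.int64(496), np.int64(-65), np.int64(62))]
240 [(np.int64(484), np.int64(-51), np.int64(54)), (np.int64(486), np.int64(-58), np.int64(56)), (np.int64(487), np.int64(-65), np.int64(60)), (np.int64(497), np.int64(-64), np.int64(53))]
242 [(np.int64(483), np.int64(-52), np.int64(50)), (np.int64(489), np.int64(-55), np.int64(47)), (np.int64(489), np.int64(-64), np.int64(52)), (np.int64(5
[... 1959 characters left out ...]

255 [(np.int64(484), np.int64(-27), np.int64(20)), (np.int64(484), np.int64(-40), np.int64(21)), (np.int64(484), np.int64(-53), np.int64(21)), (np.int64(484), np.int64(-65), np.int64(24)), (np.int64(486), np.int64(-79), np.int64(1))]
258 [(np.int64(478), np.int64(-28), np.int64(6)), (np.int64(476), np.int64(-40), np.int64(21)), (np.int64(476), np.int64(-53), np.int64(26)), (np.int64(476), np.int64(-65), np.int64(23)), (np.int64(479), np.int64(-79), np.int64(-2))]
261 [(np.int64(471), np.int64(-28), np.int64(1)), (np.int64(470), np.int64(-40), np.int64(8)), (np.int64(469), np.int64(-53), np.int64(21)), (np.int64(471), np.int64(-66), np.int64(-1)), (np.int64(470), np.int64(-79), np.int64(3))]
```

The depth image shows the shut fingertips ending at z≈36 mm while tool_pos reads 27. So the real tips are about 33 mm higher than the stated geometry, and the fingers closed above the ring, which did not move. I'll use measured offsets from here: open, then go down about 34 mm while watching force.

```bash
python3 -m creep '[{"tx":0,"ty":0,"tz":0,"wx":0,"wy":0,"wz":0,"grip":1},{"tx":0,"ty":0,"tz":0,"wx":0,"wy":0,"wz":0,"grip":1},{"tx":0,"ty":0,"tz":0,"wx":0,"wy":0,"wz":0,"grip":1},{"tx":0,"ty":0,"tz":0,"wx":0,"wy":0,"wz":0,"grip":1},{"tx":0,"ty":0,"tz":0,"wx":0,"wy":0,"wz":0,"grip":1}]'
python3 -m creep '[{"tx":0,"ty":0,"tz":0,"wx":0,"wy":0,"wz":0,"grip":1},{"tx":0,"ty":0.004,"tz":0.02,"wx":0,"wy":0,"wz":0,"grip":1},{"tx":0,"ty":0,"tz":0.02,"wx":0,"wy":0,"wz":0,"grip":1},{"tx":0,"ty":0,"tz":0.01,"wx":0,"wy":0,"wz":0,"grip":1},{"tx":0,"ty":0,"tz":0,"wx":0,"wy":0,"wz":0,"grip":1}]'
python3 - <<'E'
from bench import sensors,viewer
from h import *
print(sensors.get_obs()['gripper_width'])
f=viewer.grab_frame('side');pickle.dump(f,open('side4.pkl','wb'))
cv2.imwrite('pics/s4.png',np.clip(cv2.resize(f['pixels'][200:275,220:320,::-1],None,fx=8,fy=8,interpolation=2)*1.5,0,255).astype(np.uint8))
E
```

```text
time: 3.9
tool_pos: [0.4954, -0.05, 0.0272]
eef_rot: [-3.142, -0.0, -3.14]
wrist_force: [0.1, 0.5, 0.3]
gripper_width: 0.847
time: 4.4
tool_pos: [0.4948, -0.048, 0.001]
eef_rot: [3.142, -0.002, -3.14]
wrist_force: [0.5, -0.5, 0.3]
gripper_width: 1.002
1.0021565018519256
```

View pics/s4.png

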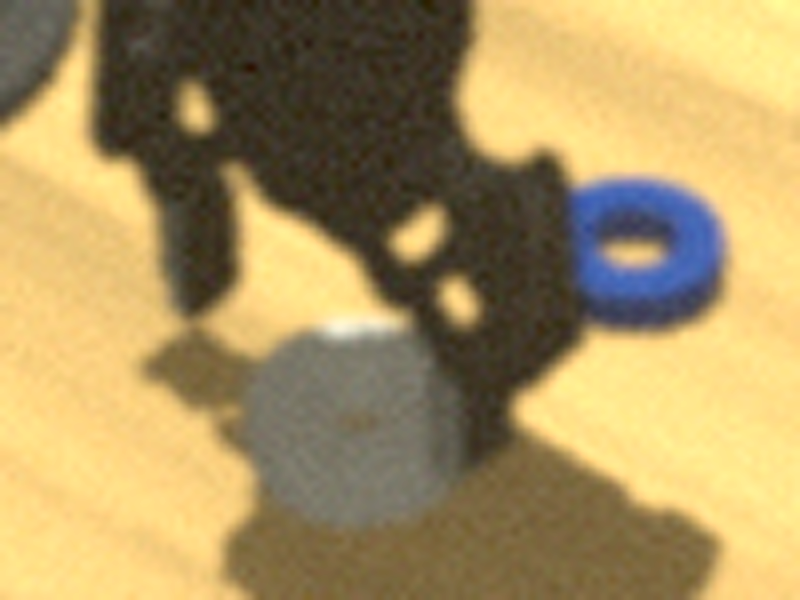

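Run:
```python
from h import *
f=pickle.load(open('side4.pkl','rb'))
print('L');[print(v,[np.round(depthpt(f,u,v)*1000).astype(int).tolist() for u in(241,243,245,247,249)]) for v in(226,230,234,236,238,240)]
print('R');[print(v,[np.round(depthpt(f,u,v)*1000).astype(int).tolist() for u in(276,278,280,282,284,288)]) for v in(240,246,250,253,255,257,259)]
```

```text
L
226 [[485, 0, 63], [487, -4, 63], [491, -6, 62], [498, -5, 57], [502, -7, 55]]
230 [[483, -2, 53], [484, -6, 55], [489, -7, 52], [498, -4, 45], [503, -5, 41]]
234 [[482, -2, 43], [484, -6, 44], [491, -5, 39], [496, -5, 35], [502, -5, 31]]
236 [[484, 1, 35], [484, -5, 38], [489, -7, 35], [495, -6, 31], [503, -4, 25]]
238 [[484, 1, 29], [483, -6, 33], [490, -5, 28], [513, 12, 2], [517, 11, -1]]
240 [[500, 19, 1], [503, 16, 0], [507, 13, 0], [511, 11, -2], [513, 7, -2]]
R
240 [[484, -98, 82], [492, -96, 75], [494, -99, 75], [481, -115, 94], [482, -119, 96], [498, -116, 83]]
246 [[481, -100, 69], [483, -103, 70], [488, -104, 66], [481, -115, 78], [483, -118, 79], [490, -123, 77]]
250 [[484, -97, 55], [487, -100, 54], [489, -103, 54], [494, -104, 52], [500, -104, 47], [543, -80, 1]]
253 [[484, -97, 47], [488, -99, 45], [488, -104, 48], [492, -106, 46], [500, -105, 39], [535, -87, 2]]
255 [[483, -98, 42], [487, -100, 41], [488, -104, 42], [495, -104, 37], [525, -84, 1], [531, -90, 1]]
257 [[483, -98, 37], [486, -100, 35], [487, -105, 38], [520, -83, -1], [522, -86, 0], [527, -94, 1]]
259 [[482, -98, 32], [490, -97, 25], [511, -84, 0], [515, -87, -1], [518, -89, -2], [525, -95, -3]]
```

Tip geometry is now measured. Open tips are at z≈26 mm with tool z 0.001, and the jaws centre on y≈-51 against the ring at -53. I'll go 13 mm lower and grip.

```bash
python3 -m creep '[{"tx":-0.004,"ty":-0.002,"tz":0.014,"wx":0,"wy":0,"wz":0,"grip":1},{"tx":0,"ty":0,"tz":0.012,"wx":0,"wy":0,"wz":0,"grip":1},{"tx":0,"ty":0,"tz":0,"wx":0,"wy":0,"wz":0,"grip":-1},{"tx":0,"ty":0,"tz":0,"wx":0,"wy":0,"wz":0,"grip":-1},{"tx":0,"ty":0,"tz":0,"wx":0,"wy":0,"wz":0,"grip":-1}]' 40
python3 -m creep '[{"tx":0,"ty":0,"tz":0,"wx":0,"wy":0,"wz":0,"grip":-1},{"tx":0,"ty":0,"tz":0,"wx":0,"wy":0,"wz":0,"grip":-1}]'
python3 - <<'E'
from bench import sensors,viewer
from h import *
o=sensors.get_obs();print(o['gripper_width'],o['tool_pos'],o['wrist_force'])
f=viewer.grab_frame('side');pickle.dump(f,open('side5.pkl','wb'))
for v in(236,240,243,246,248,250,253):print(v,[np.round(depthpt(f,u,v)*1000).astype(int).tolist() for u in(252,254,256,274,276,278)])
for v in(256,260,264):print(v,[np.round(depthpt(f,u,v)*1000).astype(int).tolist() for u in(258,262,266,270)])
E
```

```text
time: 4.95
tool_pos: [0.4973, -0.0492, -0.0104]
eef_rot: [-3.141, 0.0, -3.141]
wrist_force: [-0.4, -0.2, 2.8]
gripper_width: 0.694
time: 5.15
tool_pos: [0.4973, -0.0492, -0.0104]
eef_rot: [-3.141, 0.0, -3.141]
wrist_force: [-2.4, -0.6, 6.6]
gripper_width: 0.69
0.6903574875718461 [ 0.49726004 -0.04917885 -0.01042938] [-2.4120798  -0.6380133   6.62623589]
236 [[496, -20, 38], [501, -21, 36], [534, 5, -3], [495, -82, 75], [501, -83, 72], [486, -101, 93]]
240 [[496, -20, 27], [501, -21, 24], [507, -21, 20], [550, -35, -2], [505, -79, 56], [504, -85, 60]]
243 [[495, -20, 18], [497, -24, 20], [499, -28, 21], [524, -57, 21], [500, -83, 54], [485, -102, 76]]
246 [[487, -27, 20], [491, -30, 19], [492, -34, 21], [488, -89, 58], [489, -93, 60], [486, -101, 67]]
248 [[482, -32, 21], [486, -34, 19], [488, -38, 21], [483, -93, 58], [488, -93, 54], [486, -101, 61]]
250 [[478, -36, 20], [480, -40, 22], [485, -41, 19], [484, -92, 52], [488, -93, 49], [484, -103, 58]]
253 [[471, -42, 21], [475, -44, 20], [478, -47, 19], [490, -87, 36], [490, -92, 39], [497, -91, 33]]
256 [[472, -58, 22], [480, -63, 19], [484, -69, 20], [488, -77, 22]]
260 [[469, -61, 15], [475, -66, 14], [482, -72, 12], [486, -79, 13]]
264 [[471, -59, 0], [475, -66, 2], [480, -73, 2], [487, -78, 0]]
```

```bash
python3 -m creep '[{"tx":0,"ty":0,"tz":-0.04,"wx":0,"wy":0,"wz":0,"grip":-1},{"tx":0,"ty":0,"tz":-0.08,"wx":0,"wy":0,"wz":0,"grip":-1},{"tx":0,"ty":0,"tz":-0.1,"wx":0,"wy":0,"wz":0,"grip":-1},{"tx":0,"ty":0.02,"tz":-0.08,"wx":0,"wy":0,"wz":0,"grip":-1},{"tx":-0.01,"ty":0.08,"tz":-0.02,"wx":0,"wy":0,"wz":0,"grip":-1}]' 40
python3 -m creep '[{"tx":-0.01,"ty":0.09,"tz":0,"wx":0,"wy":0,"wz":0,"grip":-1},{"tx":-0.01,"ty":0.09,"tz":0,"wx":0,"wy":0,"wz":0,"grip":-1},{"tx":-0.01,"ty":0.09,"tz":0,"wx":0,"wy":0,"wz":0,"grip":-1},{"tx":-0.01,"ty":0.09,"tz":0,"wx":0,"wy":0,"wz":0,"grip":-1},{"tx":-0.003,"ty":0.05,"tz":0,"wx":0,"wy":0,"wz":0,"grip":-1}]'
python3 -m creep '[{"tx":0,"ty":0,"tz":0,"wx":0,"wy":0,"wz":0,"grip":-1},{"tx":0,"ty":0,"tz":0,"wx":0,"wy":0,"wz":0,"grip":-1}]'
python3 - <<'E'
from bench import sensors,viewer
from h import *
o=sensors.get_obs();print(o['gripper_width'],o['tool_pos'],o['wrist_force'])
f=viewer.grab_frame('side');pickle.dump(f,open('side6.pkl','wb'))
cv2.imwrite('pics/s6.png',np.clip(cv2.resize(f['pixels'][100:200,140:240,::-1],None,fx=6,fy=6,interpolation=2)*1.5,0,255).astype(np.uint8))
E
```

```text
time: 5.7
tool_pos: [0.5035, -0.0023, 0.1533]
eef_rot: [-3.141, 0.006, 3.136]
wrist_force: [1.4, 0.3, -1.8]
gripper_width: 0.688
time: 6.2
tool_pos: [0.5234, 0.2106, 0.1491]
eef_rot: [3.14, 0.0, -3.136]
wrist_force: [0.3, 0.3, -1.1]
gripper_width: 0.689
time: 6.4
tool_pos: [0.5231, 0.2061, 0.1489]
eef_rot: [-3.141, -0.001, -3.139]
wrist_force: [-0.1, -0.3, -1.8]
gripper_width: 0.69
0.6902962297235674 [0.52305413 0.20613645 0.1488803 ] [-0.1141781  -0.32615536 -1.77530886]
```

View pics/s6.png

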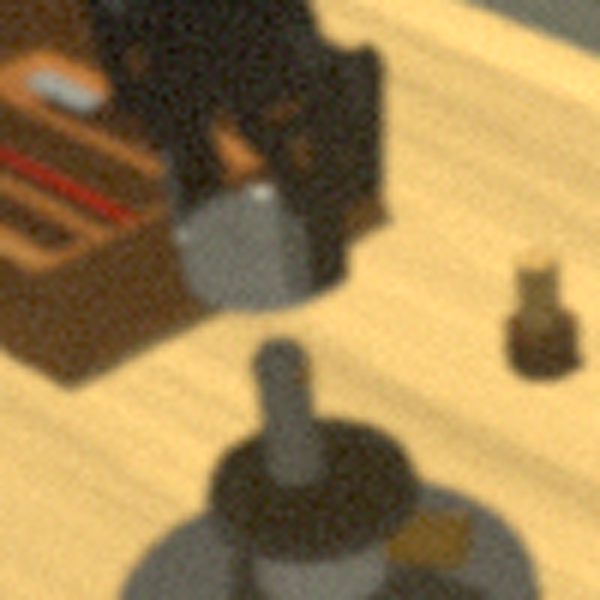

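```bash
cat >> h.py <<'E'
from scipy.optimize import least_squares
def cloud(f,u0,u1,v0,v1):
    return np.array([np.r_[depthpt(f,u,v)*1000,u,v] for v in range(v0,v1) for u in range(u0,u1)])
def cyl(P,r,c0):
    s=least_squares(lambda c:np.hypot(P[:,0]-c[0],P[:,1]-c[1])-r,c0,loss='soft_l1',f_scale=1.5)
    return np.round(s.x,2),len(P),round(float(np.median(np.abs(s.fun))),2)
E
python3 - <<'E'
from h import *
f=pickle.load(open('side6.pkl','rb'));g=pickle.load(open('side0.pkl','rb'))
for k,F in(('now',f),('0',g)):
  P=cloud(F,180,196,150,185); S=P[(P[:,2]>76)&(P[:,2]<121)&(np.hypot(P[:,0]-524,P[:,1]-207)<16)]
  print('spindle',k,cyl(S,10.75,(524,207)))
g2=pickle.load(open('side5.pkl','rb'))
P=cloud(f,168,196,124,156)
for v in (132,138,144,147,149,150,151,152): print(v,[np.round(depthpt(f,u,v)*1000).astype(int).tolist() for u in(172,176,180,184,188,192,196)])
E
```

```text
spindle now (array([524.43, 206.13]), 152, 0.92)
spindle 0 (array([524.67, 205.87]), 158, 0.83)
132 [[519, 237, 183], [528, 235, 180], [537, 232, 177], [539, 221, 180], [511, 169, 212], [510, 155, 217], [512, 143, 221]]
138 [[506, 223, 179], [512, 216, 179], [523, 217, 174], [531, 213, 171], [511, 172, 196], [517, 167, 195], [-28, -542, 708]]
144 [[496, 211, 173], [495, 196, 179], [500, 188, 180], [507, 184, 178], [512, 176, 179], [517, 169, 180], [523, 163, 179]]
147 [[497, 215, 163], [495, 197, 171], [500, 190, 172], [506, 183, 172], [512, 177, 171], [516, 169, 172], [528, 171, 166]]
149 [[635, 416, 12], [496, 200, 165], [499, 189, 168], [507, 186, 165], [512, 178, 166], [516, 170, 167], [689, 378, 2]]
150 [[636, 418, 8], [496, 200, 162], [500, 191, 164], [504, 183, 165], [512, 179, 163], [515, 169, 165], [687, 376, 0]]
151 [[638, 421, 3], [648, 417, -1], [498, 189, 163], [507, 187, 160], [511, 179, 161], [676, 381, 1], [687, 376, -3]]
152 [[635, 417, 3], [645, 413, -1], [651, 402, 1], [658, 394, 1], [665, 384, 1], [676, 380, -2], [682, 370, -1]]
```

Run:
```python
from h import *
f=pickle.load(open('side6.pkl','rb'))
P=cloud(f,168,187,138,153); S=P[(P[:,2]>160)&(P[:,2]<177)&(np.hypot(P[:,0]-524,P[:,1]-206)<38)&(P[:,1]<215)]
print('ring side',cyl(S,30,(524,205)))
f=pickle.load(open('side5.pkl','rb'))
P=cloud(f,248,272,240,268); S=P[(P[:,2]>2)&(P[:,2]<17)&(np.hypot(P[:,0]-497,P[:,1]+52)<40)]; print('on table held',cyl(S,30,(497,-52)))
f=pickle.load(open('side0.pkl','rb'))
P=cloud(f,248,282,240,270); S=P[(P[:,2]>2)&(P[:,2]<17)&(np.hypot(P[:,0]-497,P[:,1]+52)<40)&(np.hypot(P[:,0]-497,P[:,1]+52)>22)&(P[:,0]+P[:,1]<435)]; print('on table orig',cyl(S,30,(497,-52)))
```

```text
ring side (array([524.63, 204.88]), 104, 1.13)
on table held (array([498.23, -51.28]), 182, 2.22)
on table orig (array([498.51, -52.49]), 144, 0.74)
```

Side view: ring centre is (524.6, 204.9) and the spindle (524.5, 206.0) from the same camera, with the underside at z=160 and the tip at 126. I'll shift +1 mm in y and lower, feeling for contact.

```bash
python3 -m creep '[{"tx":0,"ty":0.002,"tz":0.03,"wx":0,"wy":0,"wz":0,"grip":-1},{"tx":0,"ty":0,"tz":0.03,"wx":0,"wy":0,"wz":0,"grip":-1},{"tx":0,"ty":0,"tz":0,"wx":0,"wy":0,"wz":0,"grip":-1},{"tx":0,"ty":0,"tz":0.004,"wx":0,"wy":0,"wz":0,"grip":-1},{"tx":0,"ty":0,"tz":0.004,"wx":0,"wy":0,"wz":0,"grip":-1}]' 40
python3 -m creep '[{"tx":0,"ty":0,"tz":0.003,"wx":0,"wy":0,"wz":0,"grip":-1},{"tx":0,"ty":0,"tz":0,"wx":0,"wy":0,"wz":0,"grip":-1}]'
python3 -m creep '[{"tx":0,"ty":0,"tz":0.003,"wx":0,"wy":0,"wz":0,"grip":-1},{"tx":0,"ty":0,"tz":0,"wx":0,"wy":0,"wz":0,"grip":-1}]'
```

```text
time: 6.95
tool_pos: [0.5241, 0.2063, 0.1158]
eef_rot: [3.141, 0.001, -3.142]
wrist_force: [0.6, -0.9, -1.6]
gripper_width: 0.689
time: 7.15
tool_pos: [0.5237, 0.2069, 0.1139]
eef_rot: [3.141, 0.0, -3.141]
wrist_force: [0.2, 0.4, -1.1]
gripper_width: 0.691
time: 7.35
tool_pos: [0.5236, 0.2071, 0.1122]
eef_rot: [3.142, 0.0, -3.14]
wrist_force: [0.1, -0.8, -0.9]
gripper_width: 0.692
```

```bash
for i in 1; do python3 -m creep '[{"tx":0,"ty":0,"tz":0.003,"wx":0,"wy":0,"wz":0,"grip":-1},{"tx":0,"ty":0,"tz":0,"wx":0,"wy":0,"wz":0,"grip":-1}]'; 
python3 -m creep '[{"tx":0,"ty":0,"tz":0.003,"wx":0,"wy":0,"wz":0,"grip":-1},{"tx":0,"ty":0,"tz":0,"wx":0,"wy":0,"wz":0,"grip":-1}]';
python3 -m creep '[{"tx":0,"ty":0,"tz":0.003,"wx":0,"wy":0,"wz":0,"grip":-1},{"tx":0,"ty":0,"tz":0,"wx":0,"wy":0,"wz":0,"grip":-1}]'; done
```

```text
time: 7.55
tool_pos: [0.5235, 0.207, 0.1106]
eef_rot: [-3.142, -0.0, -3.14]
wrist_force: [0.8, -0.4, -1.5]
gripper_width: 0.688
time: 7.75
tool_pos: [0.5237, 0.2069, 0.1091]
eef_rot: [-3.141, 0.0, -3.14]
wrist_force: [0.8, -0.5, -0.2]
gripper_width: 0.693
time: 7.95
tool_pos: [0.5239, 0.207, 0.1077]
eef_rot: [3.141, 0.001, -3.14]
wrist_force: [1.1, 0.2, -1.0]
gripper_width: 0.691
```

```bash
python3 -m creep '[{"tx":0,"ty":0,"tz":0.003,"wx":0,"wy":0,"wz":0,"grip":-1},{"tx":0,"ty":0,"tz":0,"wx":0,"wy":0,"wz":0,"grip":-1}]'
python3 -m creep '[{"tx":0,"ty":0,"tz":0.003,"wx":0,"wy":0,"wz":0,"grip":-1},{"tx":0,"ty":0,"tz":0,"wx":0,"wy":0,"wz":0,"grip":-1}]'
python3 -m creep '[{"tx":0,"ty":0,"tz":0.003,"wx":0,"wy":0,"wz":0,"grip":-1},{"tx":0,"ty":0,"tz":0,"wx":0,"wy":0,"wz":0,"grip":-1}]'
python3 -m creep '[{"tx":0,"ty":0,"tz":0.003,"wx":0,"wy":0,"wz":0,"grip":-1},{"tx":0,"ty":0,"tz":0,"wx":0,"wy":0,"wz":0,"grip":-1}]'
```

```text
time: 8.15
tool_pos: [0.5238, 0.2071, 0.106]
eef_rot: [3.141, 0.0, -3.14]
wrist_force: [2.4, -0.2, -2.4]
gripper_width: 0.693
time: 8.35
tool_pos: [0.5237, 0.207, 0.1045]
eef_rot: [-3.142, 0.0, -3.14]
wrist_force: [2.6, -0.6, -2.2]
gripper_width: 0.689
time: 8.55
tool_pos: [0.5237, 0.207, 0.103]
eef_rot: [-3.142, 0.0, -3.14]
wrist_force: [1.9, 1.3, -1.9]
gripper_width: 0.687
time: 8.75
tool_pos: [0.5235, 0.207, 0.1014]
eef_rot: [-3.142, -0.0, -3.14]
wrist_force: [2.1, -0.7, -3.4]
gripper_width: 0.688
```

```bash
python3 -m creep '[{"tx":-0.001,"ty":0,"tz":0.006,"wx":0,"wy":0,"wz":0,"grip":-1},{"tx":0,"ty":0,"tz":0,"wx":0,"wy":0,"wz":0,"grip":-1}]'
python3 -m creep '[{"tx":0,"ty":0,"tz":0.006,"wx":0,"wy":0,"wz":0,"grip":-1},{"tx":0,"ty":0,"tz":0,"wx":0,"wy":0,"wz":0,"grip":-1}]'
python3 -m creep '[{"tx":0,"ty":0,"tz":0.006,"wx":0,"wy":0,"wz":0,"grip":-1},{"tx":0,"ty":0,"tz":0.006,"wx":0,"wy":0,"wz":0,"grip":-1}]'
python3 - <<'E'
from bench import sensors,viewer
from h import *
o=sensors.get_obs();print(o['gripper_width'],o['tool_pos'],o['wrist_force'])
f=viewer.grab_frame('side');pickle.dump(f,open('side7.pkl','wb'))
cv2.imwrite('pics/s7.png',np.clip(cv2.resize(f['pixels'][120:200,145:245,::-1],None,fx=6,fy=6,interpolation=2)*1.5,0,255).astype(np.uint8))
E
```

```text
time: 8.95
tool_pos: [0.5238, 0.2069, 0.0981]
eef_rot: [-3.141, -0.001, -3.14]
wrist_force: [1.9, 0.1, -6.0]
gripper_width: 0.689
time: 9.15
tool_pos: [0.5239, 0.207, 0.0951]
eef_rot: [-3.141, -0.0, -3.14]
wrist_force: [2.3, 0.8, -7.0]
gripper_width: 0.686
time: 9.35
tool_pos: [0.5242, 0.2071, 0.0899]
eef_rot: [3.141, 0.0, -3.14]
wrist_force: [-0.9, -0.7, 5.7]
gripper_width: 0.69
0.6900019687242704 [0.52423713 0.20709169 0.08985736] [-0.87863318 -0.72682695  5.73551841]
```

View pics/s7.png

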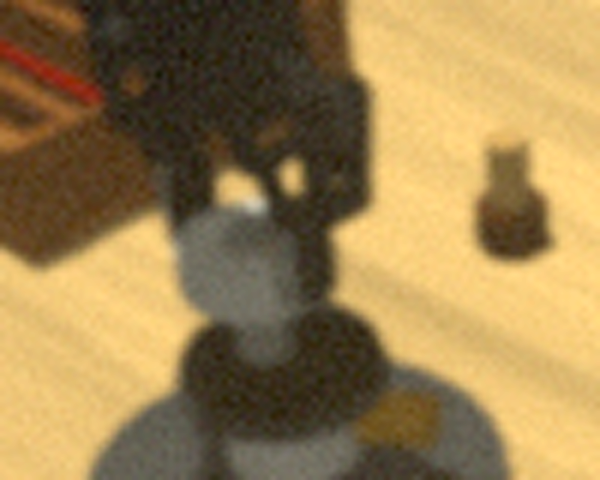

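The ring is on the spindle in the picture, with its body at crop (240,260) and the spindle seen below it. I'll check its height before pressing further.

```bash
python3 - <<'E'
from h import *
f=pickle.load(open('side7.pkl','rb'))
for v in range(156,182,2): print(v,[np.round(depthpt(f,u,v)*1000).astype(int).tolist() for u in(176,179,182,185,188,191,194,197)])
E
python3 -m creep '[{"tx":0,"ty":0,"tz":0,"wx":0,"wy":0,"wz":0,"grip":-1},{"tx":0,"ty":0,"tz":0,"wx":0,"wy":0,"wz":0,"grip":-1}]'
```

```text
156 [[518, 236, 121], [524, 232, 120], [527, 225, 121], [528, 215, 125], [531, 207, 126], [511, 170, 152], [515, 164, 152], [512, 151, 159]]
158 [[515, 232, 119], [516, 223, 122], [523, 220, 120], [520, 206, 127], [526, 202, 126], [513, 174, 144], [512, 162, 149], [511, 150, 155]]
160 [[506, 221, 122], [514, 220, 119], [517, 213, 120], [516, 201, 126], [523, 199, 123], [512, 174, 139], [516, 167, 140], [521, 163, 139]]
162 [[504, 219, 119], [508, 214, 119], [510, 205, 121], [516, 201, 120], [522, 198, 119], [513, 176, 133], [516, 169, 133], [520, 163, 135]]
164 [[496, 209, 122], [499, 202, 123], [505, 199, 121], [511, 196, 119], [515, 190, 120], [515, 179, 125], [517, 171, 127], [519, 163, 130]]
166 [[496, 209, 116], [499, 202, 118], [500, 194, 121], [505, 189, 120], [509, 183, 121], [515, 180, 119], [515, 170, 123], [518, 162, 125]]
168 [[496, 212, 109], [495, 199, 116], [497, 191, 118], [504, 188, 116], [507, 182, 117], [513, 179, 115], [515, 170, 118], [517, 163, 120]]
170 [[495, 211, 105], [496, 202, 108], [497, 191, 113], [502, 187, 112], [506, 181, 112], [514, 181, 108], [514, 170, 113], [519, 166, 112]]
172 [[580, 335, -1], [496, 202, 103], [498, 193, 106], [503, 190, 104], [506, 183, 106], [513, 181, 104], [518, 176, 103], [551, 208, 71]]
174 [[573, 326, 1], [520, 237, 69], [524, 231, 70], [514, 205, 87], [517, 199, 87], [524, 197, 85], [544, 212, 68], [548, 206, 68]]
176 [[569, 322, -2], [514, 230, 70], [518, 225, 70], [514, 207, 80], [517, 199, 82], [524, 197, 79], [537, 203, 70], [540, 196, 71]]
178 [[505, 231, 68], [508, 224, 70], [513, 218, 70], [515, 209, 73], [516, 200, 76], [524, 198, 73], [530, 196, 71], [536, 192, 69]]
180 [[496, 219, 73], [503, 217, 70], [508, 213, 69], [513, 208, 69], [516, 201, 70], [523, 198, 68], [525, 190, 71], [530, 185, 70]]
time: 9.6
tool_pos: [0.524, 0.207, 0.0893]
eef_rot: [-3.141, -0.0, -3.14]
wrist_force: [1.8, 0.9, -5.1]
gripper_width: 0.69
```

```bash
python3 -m creep '[{"tx":-0.0005,"ty":0,"tz":0.01,"wx":0,"wy":0,"wz":0,"grip":-1},{"tx":0,"ty":0,"tz":0,"wx":0,"wy":0,"wz":0,"grip":-1}]'
python3 -m creep '[{"tx":0,"ty":0,"tz":0.01,"wx":0,"wy":0,"wz":0,"grip":-1},{"tx":0,"ty":0,"tz":0,"wx":0,"wy":0,"wz":0,"grip":-1}]'
python3 -m creep '[{"tx":0,"ty":0,"tz":0.01,"wx":0,"wy":0,"wz":0,"grip":-1},{"tx":0,"ty":0,"tz":0.01,"wx":0,"wy":0,"wz":0,"grip":-1},{"tx":0,"ty":0,"tz":0,"wx":0,"wy":0,"wz":0,"grip":-1}]'
python3 -m creep '[{"tx":0,"ty":0,"tz":0.006,"wx":0,"wy":0,"wz":0,"grip":-1},{"tx":0,"ty":0,"tz":0,"wx":0,"wy":0,"wz":0,"grip":-1}]'
```

```text
time: 9.8
tool_pos: [0.5237, 0.2068, 0.0841]
eef_rot: [-3.141, -0.001, -3.14]
wrist_force: [0.3, 1.8, -1.1]
gripper_width: 0.696
time: 10.0
tool_pos: [0.5239, 0.2069, 0.0791]
eef_rot: [-3.141, -0.001, -3.14]
wrist_force: [-0.3, -0.9, -2.0]
gripper_width: 0.69
time: 10.3
tool_pos: [0.524, 0.2069, 0.0689]
eef_rot: [-3.141, -0.001, -3.14]
wrist_force: [0.2, -0.6, -0.3]
gripper_width: 0.686
time: 10.5
tool_pos: [0.5242, 0.207, 0.0664]
eef_rot: [-3.141, -0.0, -3.14]
wrist_force: [0.3, 0.4, -1.5]
gripper_width: 0.687
```

```bash
python3 -m creep '[{"tx":0,"ty":0,"tz":0.006,"wx":0,"wy":0,"wz":0,"grip":-1},{"tx":0,"ty":0,"tz":0,"wx":0,"wy":0,"wz":0,"grip":-1}]'
python3 -m creep '[{"tx":0,"ty":0,"tz":0.004,"wx":0,"wy":0,"wz":0,"grip":-1},{"tx":0,"ty":0,"tz":0,"wx":0,"wy":0,"wz":0,"grip":-1}]'
python3 -m creep '[{"tx":0,"ty":0,"tz":0.002,"wx":0,"wy":0,"wz":0,"grip":-1},{"tx":0,"ty":0,"tz":0,"wx":0,"wy":0,"wz":0,"grip":-1}]'
python3 -m creep '[{"tx":0,"ty":0,"tz":0.002,"wx":0,"wy":0,"wz":0,"grip":-1},{"tx":0,"ty":0,"tz":0,"wx":0,"wy":0,"wz":0,"grip":-1}]'
```

```text
time: 10.7
tool_pos: [0.5243, 0.207, 0.0634]
eef_rot: [-3.141, -0.0, -3.14]
wrist_force: [-0.5, 0.3, -0.9]
gripper_width: 0.688
time: 10.9
tool_pos: [0.5244, 0.207, 0.0615]
eef_rot: [-3.142, 0.0, -3.14]
wrist_force: [-0.0, -0.1, -1.5]
gripper_width: 0.691
time: 11.1
tool_pos: [0.5244, 0.207, 0.0606]
eef_rot: [-3.142, 0.0, -3.14]
wrist_force: [-0.4, -0.4, -1.5]
gripper_width: 0.688
time: 11.3
tool_pos: [0.5244, 0.207, 0.0597]
eef_rot: [3.142, 0.0, -3.14]
wrist_force: [-0.6, 0.2, -1.1]
gripper_width: 0.688
```

```bash
python3 -m creep '[{"tx":0,"ty":0,"tz":0.002,"wx":0,"wy":0,"wz":0,"grip":-1},{"tx":0,"ty":0,"tz":0,"wx":0,"wy":0,"wz":0,"grip":-1}]'
python3 -m creep '[{"tx":0,"ty":0,"tz":0.002,"wx":0,"wy":0,"wz":0,"grip":-1},{"tx":0,"ty":0,"tz":0,"wx":0,"wy":0,"wz":0,"grip":-1}]'
```

```text
time: 11.5
tool_pos: [0.5244, 0.207, 0.059]
eef_rot: [3.141, 0.0, -3.14]
wrist_force: [-1.0, 0.5, 6.4]
gripper_width: 0.692
time: 11.7
tool_pos: [0.5244, 0.207, 0.0582]
eef_rot: [3.141, 0.0, -3.14]
wrist_force: [-2.5, -0.8, 8.9]
gripper_width: 0.688
```

Thick ring is seated: contact force rises exactly at the expected height. Releasing, retreating, and going to the middle ring.

```bash
python3 -m creep '[{"tx":0,"ty":0,"tz":-0.001,"wx":0,"wy":0,"wz":0,"grip":1},{"tx":0,"ty":0,"tz":0,"wx":0,"wy":0,"wz":0,"grip":1},{"tx":0,"ty":0,"tz":0,"wx":0,"wy":0,"wz":0,"grip":1},{"tx":0,"ty":0,"tz":0,"wx":0,"wy":0,"wz":0,"grip":1},{"tx":0,"ty":0,"tz":-0.02,"wx":0,"wy":0,"wz":0,"grip":1}]'
python3 -m creep '[{"tx":0,"ty":0,"tz":-0.08,"wx":0,"wy":0,"wz":0,"grip":1},{"tx":0,"ty":0,"tz":-0.08,"wx":0,"wy":0,"wz":0,"grip":1},{"tx":0,"ty":-0.02,"tz":-0.02,"wx":0,"wy":0,"wz":0,"grip":1},{"tx":-0.028,"ty":-0.08,"tz":0,"wx":0,"wy":0,"wz":0,"grip":1},{"tx":-0.03,"ty":-0.09,"tz":0,"wx":0,"wy":0,"wz":0,"grip":1}]'
python3 -m creep '[{"tx":-0.03,"ty":-0.09,"tz":0,"wx":0,"wy":0,"wz":0,"grip":1},{"tx":-0.03,"ty":-0.09,"tz":0,"wx":0,"wy":0,"wz":0,"grip":1},{"tx":-0.03,"ty":-0.09,"tz":0,"wx":0,"wy":0,"wz":0,"grip":1},{"tx":0,"ty":-0.083,"tz":0,"wx":0,"wy":0,"wz":0,"grip":1},{"tx":0,"ty":0,"tz":0,"wx":0,"wy":0,"wz":0,"grip":1}]'
python3 - <<'E'
from bench import sensors,viewer
from h import *
o=sensors.get_obs();print(o['gripper_width'],o['tool_pos'],o['wrist_force'])
f=viewer.grab_frame('side');pickle.dump(f,open('side8.pkl','wb'))
P=cloud(f,168,210,155,190);r=np.hypot(P[:,0]-524,P[:,1]-206.5)
print('top of thick on stand',np.median(P[(r<26)&(r>15)&(P[:,2]>60)&(P[:,2]<120)][:,2]))
S=P[(r<36)&(r>22)&(P[:,2]>73)&(P[:,2]<87)&(P[:,0]+P[:,1]<720)];print(cyl(S,30,(524,206)))
P=cloud(pickle.load(open('side0.pkl','rb')),286,313,218,244);S=P[(np.hypot(P[:,0]-598,P[:,1]+64)<34)&(np.hypot(P[:,0]-598,P[:,1]+64)>18)&(P[:,2]>2)&(P[:,2]<11)&(P[:,0]+P[:,1]<525)];print('mid',cyl(S,26,(598,-64)))
P=cloud(pickle.load(open('side0.pkl','rb')),335,364,272,296);S=P[(np.hypot(P[:,0]-544,P[:,1]+233)<30)&(P[:,2]>6)&(P[:,2]<13)];print('thin top pts',len(S),S[:,:2].min(0),S[:,:2].max(0))
E
```

```text
time: 12.2
tool_pos: [0.5237, 0.2068, 0.0675]
eef_rot: [-3.141, -0.002, -3.14]
wrist_force: [-0.4, -0.2, -0.7]
gripper_width: 1.0
time: 12.7
tool_pos: [0.5536, 0.1126, 0.1592]
eef_rot: [3.141, 0.001, -3.136]
wrist_force: [1.8, -0.2, -0.4]
gripper_width: 1.002
time: 13.2
tool_pos: [0.5979, -0.0726, 0.1583]
eef_rot: [-3.138, -0.0, 3.133]
wrist_force: [0.2, -0.2, 0.8]
gripper_width: 1.001
1.0008965794784048 [ 0.59791392 -0.07258608  0.15830897] [ 0.17436466 -0.23430827  0.7517816 ]
top of thick on stand 89.67093207992406
(array([525.52, 206.29]), 120, 0.7)
mid (array([600.43, -64.01]), 70, 1.03)
thin top pts 224 [ 522.67501676 -255.80632575] [ 567.73870923 -214.49785457]
```

```bash
python3 -m creep '[{"tx":0,"ty":0,"tz":0.06,"wx":0,"wy":0,"wz":0,"grip":1},{"tx":0,"ty":0,"tz":0.09,"wx":0,"wy":0,"wz":0,"grip":1},{"tx":0,"ty":0,"tz":0.09,"wx":0,"wy":0,"wz":0,"grip":1},{"tx":0,"ty":0,"tz":0.03,"wx":0,"wy":0,"wz":0,"grip":1},{"tx":0,"ty":0,"tz":0,"wx":0,"wy":0,"wz":0,"grip":1}]'
```

```text
time: 13.75
tool_pos: [0.5972, -0.0634, 0.0215]
eef_rot: [3.141, -0.004, -3.139]
wrist_force: [0.3, 0.1, 0.3]
gripper_width: 1.001
```

```bash
python3 -m creep '[{"tx":-0.003,"ty":-0.001,"tz":0.03,"wx":0,"wy":0,"wz":0,"grip":1},{"tx":0,"ty":0,"tz":0.03,"wx":0,"wy":0,"wz":0,"grip":1},{"tx":0,"ty":0,"tz":0.006,"wx":0,"wy":0,"wz":0,"grip":1},{"tx":0,"ty":0,"tz":0,"wx":0,"wy":0,"wz":0,"grip":-1},{"tx":0,"ty":0,"tz":0,"wx":0,"wy":0,"wz":0,"grip":-1}]' 40
python3 -m creep '[{"tx":0,"ty":0,"tz":0,"wx":0,"wy":0,"wz":0,"grip":-1},{"tx":0,"ty":0,"tz":0,"wx":0,"wy":0,"wz":0,"grip":-1}]'
python3 -m creep '[{"tx":0,"ty":0,"tz":0,"wx":0,"wy":0,"wz":0,"grip":-1}]'
```

```text
time: 14.25
tool_pos: [0.6005, -0.065, -0.0093]
eef_rot: [-3.142, 0.001, -3.14]
wrist_force: [-0.2, 0.3, -0.1]
gripper_width: 0.696
time: 14.45
tool_pos: [0.6005, -0.065, -0.0086]
eef_rot: [-3.142, 0.001, -3.14]
wrist_force: [-2.7, -0.2, 6.4]
gripper_width: 0.583
time: 14.55
tool_pos: [0.6005, -0.065, -0.0086]
eef_rot: [-3.142, 0.001, -3.14]
wrist_force: [-1.7, 0.6, 7.7]
gripper_width: 0.587
```

```bash
python3 -m creep '[{"tx":0,"ty":0,"tz":-0.04,"wx":0,"wy":0,"wz":0,"grip":-1},{"tx":0,"ty":0,"tz":-0.09,"wx":0,"wy":0,"wz":0,"grip":-1},{"tx":0,"ty":0,"tz":-0.09,"wx":0,"wy":0,"wz":0,"grip":-1},{"tx":0,"ty":0,"tz":-0.09,"wx":0,"wy":0,"wz":0,"grip":-1},{"tx":0.02,"ty":0.06,"tz":-0.02,"wx":0,"wy":0,"wz":0,"grip":-1}]' 40
python3 -m creep '[{"tx":0.03,"ty":0.09,"tz":0,"wx":0,"wy":0,"wz":0,"grip":-1},{"tx":0.03,"ty":0.09,"tz":0,"wx":0,"wy":0,"wz":0,"grip":-1},{"tx":0.03,"ty":0.09,"tz":0,"wx":0,"wy":0,"wz":0,"grip":-1},{"tx":0.03,"ty":0.09,"tz":0,"wx":0,"wy":0,"wz":0,"grip":-1},{"tx":0.013,"ty":0.09,"tz":0,"wx":0,"wy":0,"wz":0,"grip":-1}]'
python3 -m creep '[{"tx":0,"ty":0.034,"tz":0,"wx":0,"wy":0,"wz":0,"grip":-1},{"tx":0,"ty":0,"tz":0,"wx":0,"wy":0,"wz":0,"grip":-1},{"tx":0,"ty":0,"tz":0,"wx":0,"wy":0,"wz":0,"grip":-1}]'
python3 - <<'E'
from bench import sensors,viewer
from h import *
o=sensors.get_obs();print(o['gripper_width'],o['tool_pos'],o['wrist_force'])
f=viewer.grab_frame('side');pickle.dump(f,open('side9.pkl','wb'))
h=cv2.cvtColor(f['pixels'],cv2.COLOR_RGB2HSV);m=cv2.inRange(h,np.array((100,120,30)),np.array((130,255,255)))[100:170,150:230]
vs,us=np.nonzero(m);print(us.min()+150,us.max()+150,vs.min()+100,vs.max()+100,len(us))
P=np.array([np.r_[depthpt(f,u+150,v+100)*1000] for u,v in zip(us,vs)]);r=np.hypot(P[:,0]-524,P[:,1]-207);P=P[r<40]
top=np.percentile(P[:,2],95);print('z',np.percentile(P[:,2],[3,50,90,97]))
S=P[P[:,2]<top-4];print('side',cyl(S,26,(524,207)))
P=cloud(f,180,196,150,185); S=P[(P[:,2]>92)&(P[:,2]<121)&(np.hypot(P[:,0]-524,P[:,1]-207)<16)];print('spindle',cyl(S,10.75,(524,207)))
E
```

```text
time: 15.05
tool_pos: [0.5934, -0.0392, 0.1609]
eef_rot: [-3.139, 0.009, 3.137]
wrist_force: [0.7, 0.9, -0.3]
gripper_width: 0.584
time: 15.55
tool_pos: [0.5217, 0.1915, 0.1559]
eef_rot: [3.141, -0.0, -3.14]
wrist_force: [0.8, 0.7, -1.4]
gripper_width: 0.589
time: 15.85
tool_pos: [0.5235, 0.2062, 0.1554]
eef_rot: [-3.141, 0.0, -3.14]
wrist_force: [0.0, -0.8, -0.6]
gripper_width: 0.584
0.5842207651570799 [0.5234594  0.20620491 0.15543576] [ 0.00550664 -0.76695974 -0.64721444]
173 173 141 141 1
z [177.90314788 177.90314788 177.90314788 177.90314788]
side (array([524., 207.]), 0, nan)
spindle (array([524.53, 205.73]), 100, 0.84)
  return _methods._mean(a, axis=axis, dtype=dtype,
  ret = ret.dtype.type(ret / rcount)
```

Run:
```python
from h import *
f=pickle.load(open('side9.pkl','rb'))
for v in range(136,154,2): print(v,[np.round(depthpt(f,u,v)*1000).astype(int).tolist() for u in(172,175,178,181,184,187,190)],f['pixels'][v,180])
P=cloud(f,170,187,136,154);S=P[(P[:,2]>163)&(P[:,2]<175)&(np.hypot(P[:,0]-524,P[:,1]-206)<34)&(P[:,1]<215)&(P[:,0]<530)];print(cyl(S,26,(524,206)))
```

```text
136 [[514, 233, 177], [518, 227, 177], [520, 218, 179], [527, 217, 177], [531, 212, 177], [512, 176, 199], [516, 170, 199]] [26 29 48]
138 [[511, 230, 174], [513, 221, 177], [517, 216, 176], [525, 216, 173], [532, 214, 171], [513, 178, 193], [518, 174, 192]] [33 36 49]
140 [[503, 219, 177], [507, 214, 177], [511, 208, 177], [526, 218, 166], [531, 214, 166], [512, 178, 188], [516, 173, 188]] [34 36 54]
142 [[501, 218, 173], [501, 206, 177], [503, 198, 180], [509, 196, 178], [513, 191, 178], [513, 180, 182], [516, 174, 183]] [32 36 52]
144 [[642, 421, 23], [500, 206, 173], [500, 196, 177], [505, 191, 176], [508, 185, 177], [512, 180, 177], [515, 173, 179]] [36 42 58]
146 [[639, 419, 19], [497, 203, 170], [498, 194, 173], [503, 190, 173], [509, 187, 171], [513, 182, 171], [515, 174, 174]] [31 34 53]
148 [[638, 419, 13], [648, 420, 8], [498, 195, 168], [501, 189, 169], [508, 187, 167], [513, 182, 166], [685, 399, -1]] [44 41 52]
150 [[637, 419, 7], [648, 420, 1], [657, 419, -2], [662, 412, -2], [665, 402, 1], [668, 391, 4], [676, 388, 1]] [115  96  61]
152 [[635, 417, 2], [642, 413, 1], [646, 405, 2], [654, 402, -1], [658, 393, 1], [665, 389, 0], [672, 384, -2]] [145 119  71]
(array([524.19, 204.85]), 60, 1.2)
```

```bash
python3 -m creep '[{"tx":-0.002,"ty":0.002,"tz":0.03,"wx":0,"wy":0,"wz":0,"grip":-1},{"tx":0,"ty":0,"tz":0.036,"wx":0,"wy":0,"wz":0,"grip":-1},{"tx":0,"ty":0,"tz":0,"wx":0,"wy":0,"wz":0,"grip":-1},{"tx":0,"ty":0,"tz":0.004,"wx":0,"wy":0,"wz":0,"grip":-1},{"tx":0,"ty":0,"tz":0.004,"wx":0,"wy":0,"wz":0,"grip":-1}]' 40
python3 -m creep '[{"tx":0,"ty":0,"tz":0.003,"wx":0,"wy":0,"wz":0,"grip":-1},{"tx":0,"ty":0,"tz":0,"wx":0,"wy":0,"wz":0,"grip":-1}]'
python3 -m creep '[{"tx":0,"ty":0,"tz":0.003,"wx":0,"wy":0,"wz":0,"grip":-1},{"tx":0,"ty":0,"tz":0,"wx":0,"wy":0,"wz":0,"grip":-1}]'
python3 -m creep '[{"tx":0,"ty":0,"tz":0.003,"wx":0,"wy":0,"wz":0,"grip":-1},{"tx":0,"ty":0,"tz":0,"wx":0,"wy":0,"wz":0,"grip":-1}]'
```

```text
time: 16.4
tool_pos: [0.525, 0.2072, 0.1188]
eef_rot: [3.141, 0.001, 3.141]
wrist_force: [0.5, 0.2, -1.0]
gripper_width: 0.587
time: 16.6
tool_pos: [0.5245, 0.208, 0.117]
eef_rot: [3.141, 0.0, -3.141]
wrist_force: [0.2, 0.3, -0.7]
gripper_width: 0.585
time: 16.8
tool_pos: [0.5243, 0.2081, 0.1152]
eef_rot: [3.142, 0.0, -3.14]
wrist_force: [-0.6, 1.0, -0.1]
gripper_width: 0.585
time: 17.0
tool_pos: [0.5243, 0.208, 0.1136]
eef_rot: [-3.141, -0.0, -3.14]
wrist_force: [-0.8, -0.9, -0.6]
gripper_width: 0.585
```

```bash
python3 -m creep '[{"tx":0,"ty":-0.002,"tz":0.003,"wx":0,"wy":0,"wz":0,"grip":-1},{"tx":0,"ty":0,"tz":0,"wx":0,"wy":0,"wz":0,"grip":-1}]'
python3 -m creep '[{"tx":0,"ty":0,"tz":0.003,"wx":0,"wy":0,"wz":0,"grip":-1},{"tx":0,"ty":0,"tz":0,"wx":0,"wy":0,"wz":0,"grip":-1}]'
python3 -m creep '[{"tx":0,"ty":0,"tz":0.003,"wx":0,"wy":0,"wz":0,"grip":-1},{"tx":0,"ty":0,"tz":0,"wx":0,"wy":0,"wz":0,"grip":-1}]'
python3 -m creep '[{"tx":0,"ty":0,"tz":0.004,"wx":0,"wy":0,"wz":0,"grip":-1},{"tx":0,"ty":0,"tz":0,"wx":0,"wy":0,"wz":0,"grip":-1}]'
python3 -m creep '[{"tx":0,"ty":0,"tz":0.004,"wx":0,"wy":0,"wz":0,"grip":-1},{"tx":0,"ty":0,"tz":0,"wx":0,"wy":0,"wz":0,"grip":-1}]'
```

```text
time: 17.2
tool_pos: [0.5243, 0.2068, 0.112]
eef_rot: [-3.141, -0.0, -3.14]
wrist_force: [0.1, -0.4, -0.4]
gripper_width: 0.585
time: 17.4
tool_pos: [0.5245, 0.2068, 0.1107]
eef_rot: [-3.141, 0.0, -3.141]
wrist_force: [1.1, -0.2, 0.1]
gripper_width: 0.589
time: 17.6
tool_pos: [0.5247, 0.207, 0.1093]
eef_rot: [3.141, 0.001, -3.141]
wrist_force: [0.4, -1.7, 1.8]
gripper_width: 0.585
time: 17.8
tool_pos: [0.5247, 0.2071, 0.107]
eef_rot: [3.141, 0.001, -3.14]
wrist_force: [2.8, 0.5, -3.6]
gripper_width: 0.589
time: 18.0
tool_pos: [0.5245, 0.2071, 0.1049]
eef_rot: [3.142, 0.0, -3.14]
wrist_force: [2.2, 0.2, -3.4]
gripper_width: 0.583
```

```bash
python3 -m creep '[{"tx":-0.001,"ty":0,"tz":0.006,"wx":0,"wy":0,"wz":0,"grip":-1},{"tx":0,"ty":0,"tz":0,"wx":0,"wy":0,"wz":0,"grip":-1}]'
python3 -m creep '[{"tx":0,"ty":0,"tz":0.006,"wx":0,"wy":0,"wz":0,"grip":-1},{"tx":0,"ty":0,"tz":0,"wx":0,"wy":0,"wz":0,"grip":-1}]'
python3 -m creep '[{"tx":0,"ty":0,"tz":0.006,"wx":0,"wy":0,"wz":0,"grip":-1},{"tx":0,"ty":0,"tz":0,"wx":0,"wy":0,"wz":0,"grip":-1}]'
python3 -m creep '[{"tx":0,"ty":0,"tz":0.006,"wx":0,"wy":0,"wz":0,"grip":-1},{"tx":0,"ty":0,"tz":0,"wx":0,"wy":0,"wz":0,"grip":-1}]'
python3 -m creep '[{"tx":0,"ty":0,"tz":0.006,"wx":0,"wy":0,"wz":0,"grip":-1},{"tx":0,"ty":0,"tz":0,"wx":0,"wy":0,"wz":0,"grip":-1}]'
python3 -m creep '[{"tx":0,"ty":0,"tz":0.006,"wx":0,"wy":0,"wz":0,"grip":-1},{"tx":0,"ty":0,"tz":0,"wx":0,"wy":0,"wz":0,"grip":-1}]'
```

```text
time: 18.2
tool_pos: [0.5247, 0.207, 0.1017]
eef_rot: [-3.141, -0.0, -3.14]
wrist_force: [2.0, 0.4, -4.6]
gripper_width: 0.59
time: 18.4
tool_pos: [0.5247, 0.207, 0.0987]
eef_rot: [-3.141, -0.0, -3.14]
wrist_force: [2.8, -0.7, -5.2]
gripper_width: 0.587
time: 18.6
tool_pos: [0.5246, 0.207, 0.0956]
eef_rot: [-3.141, -0.0, -3.14]
wrist_force: [2.7, 0.2, -7.7]
gripper_width: 0.585
time: 18.8
tool_pos: [0.5242, 0.2068, 0.0926]
eef_rot: [-3.141, -0.001, -3.14]
wrist_force: [-0.2, 0.3, -2.8]
gripper_width: 0.585
time: 19.0
tool_pos: [0.5245, 0.2071, 0.0898]
eef_rot: [-3.141, -0.001, -3.14]
wrist_force: [-0.6, -0.3, -0.7]
gripper_width: 0.583
time: 19.2
tool_pos: [0.5247, 0.207, 0.0869]
eef_rot: [-3.141, -0.0, -3.14]
wrist_force: [0.1, 0.5, -0.2]
gripper_width: 0.586
```

```bash
python3 -m creep '[{"tx":0,"ty":0,"tz":0.006,"wx":0,"wy":0,"wz":0,"grip":-1},{"tx":0,"ty":0,"tz":0,"wx":0,"wy":0,"wz":0,"grip":-1}]'
python3 -m creep '[{"tx":0,"ty":0,"tz":0.003,"wx":0,"wy":0,"wz":0,"grip":-1},{"tx":0,"ty":0,"tz":0,"wx":0,"wy":0,"wz":0,"grip":-1}]'
python3 -m creep '[{"tx":0,"ty":0,"tz":0.002,"wx":0,"wy":0,"wz":0,"grip":-1},{"tx":0,"ty":0,"tz":0,"wx":0,"wy":0,"wz":0,"grip":-1}]'
python3 -m creep '[{"tx":0,"ty":0,"tz":0.002,"wx":0,"wy":0,"wz":0,"grip":-1},{"tx":0,"ty":0,"tz":0,"wx":0,"wy":0,"wz":0,"grip":-1}]'
```

```text
time: 19.4
tool_pos: [0.5247, 0.207, 0.0839]
eef_rot: [-3.141, -0.0, -3.14]
wrist_force: [-0.3, -0.4, -1.3]
gripper_width: 0.589
time: 19.6
tool_pos: [0.5248, 0.207, 0.0825]
eef_rot: [-3.141, -0.0, -3.14]
wrist_force: [-0.2, 0.0, -1.3]
gripper_width: 0.588
time: 19.8
tool_pos: [0.5248, 0.207, 0.0816]
eef_rot: [-3.142, 0.0, -3.14]
wrist_force: [0.4, 0.2, -0.9]
gripper_width: 0.583
time: 20.0
tool_pos: [0.5249, 0.207, 0.0809]
eef_rot: [3.141, 0.0, -3.14]
wrist_force: [-1.1, -1.1, 3.8]
gripper_width: 0.585
```

```bash
python3 -m creep '[{"tx":0,"ty":0,"tz":0.002,"wx":0,"wy":0,"wz":0,"grip":-1},{"tx":0,"ty":0,"tz":0,"wx":0,"wy":0,"wz":0,"grip":-1}]'
python3 -m creep '[{"tx":0,"ty":0,"tz":-0.001,"wx":0,"wy":0,"wz":0,"grip":1},{"tx":0,"ty":0,"tz":0,"wx":0,"wy":0,"wz":0,"grip":1},{"tx":0,"ty":0,"tz":0,"wx":0,"wy":0,"wz":0,"grip":1},{"tx":0,"ty":0,"tz":0,"wx":0,"wy":0,"wz":0,"grip":1},{"tx":0,"ty":0,"tz":-0.02,"wx":0,"wy":0,"wz":0,"grip":1}]'
python3 -m creep '[{"tx":0,"ty":0,"tz":-0.07,"wx":0,"wy":0,"wz":0,"grip":1},{"tx":0,"ty":0,"tz":-0.06,"wx":0,"wy":0,"wz":0,"grip":1},{"tx":-0.01,"ty":-0.06,"tz":0,"wx":0,"wy":0,"wz":0,"grip":1},{"tx":-0.01,"ty":-0.09,"tz":0,"wx":0,"wy":0,"wz":0,"grip":1},{"tx":-0.01,"ty":-0.09,"tz":0,"wx":0,"wy":0,"wz":0,"grip":1}]'
python3 -m creep '[{"tx":-0.01,"ty":-0.09,"tz":0,"wx":0,"wy":0,"wz":0,"grip":1},{"tx":0,"ty":-0.09,"tz":0,"wx":0,"wy":0,"wz":0,"grip":1},{"tx":0,"ty":-0.09,"tz":0,"wx":0,"wy":0,"wz":0,"grip":1},{"tx":0,"ty":-0.09,"tz":0,"wx":0,"wy":0,"wz":0,"grip":1},{"tx":0,"ty":-0.09,"tz":0,"wx":0,"wy":0,"wz":0,"grip":1}]'
python3 -m creep '[{"tx":0,"ty":-0.09,"tz":0,"wx":0,"wy":0,"wz":0,"grip":1},{"tx":0,"ty":-0.09,"tz":0,"wx":0,"wy":0,"wz":0,"grip":1},{"tx":0,"ty":-0.012,"tz":0.02,"wx":0,"wy":0,"wz":0,"grip":1},{"tx":0,"ty":0,"tz":0.06,"wx":0,"wy":0,"wz":0,"grip":1},{"tx":0,"ty":0,"tz":0,"wx":0,"wy":0,"wz":0,"grip":1}]'
python3 - <<'E'
from bench import sensors,viewer
from h import *
o=sensors.get_obs();print(o['gripper_width'],o['tool_pos'],o['wrist_force'])
f=viewer.grab_frame('side');pickle.dump(f,open('side10.pkl','wb'))
P=cloud(f,168,215,145,190);r=np.hypot(P[:,0]-524,P[:,1]-206.5)
print('top of mid on stand',np.median(P[(r<24)&(r>15)&(P[:,2]>60)&(P[:,2]<125)][:,2]))
for k in('side0','side10'):
  P=cloud(pickle.load(open(k+'.pkl','rb')),335,364,272,296);S=P[(np.hypot(P[:,0]-545,P[:,1]+234)<30)&(np.hypot(P[:,0]-545,P[:,1]+234)>9)&(P[:,2]>6.5)&(P[:,2]<12)];print(k,'thin',len(S),np.percentile(S[:,:2],[1,99],axis=0).mean(0))
E
```

```text
time: 20.2
tool_pos: [0.5249, 0.207, 0.0801]
eef_rot: [3.141, 0.0, -3.14]
wrist_force: [-1.8, -0.5, 7.7]
gripper_width: 0.586
time: 20.7
tool_pos: [0.5242, 0.2067, 0.0895]
eef_rot: [-3.141, -0.002, -3.14]
wrist_force: [0.3, -1.1, 0.2]
gripper_width: 0.998
time: 21.2
tool_pos: [0.5403, 0.0864, 0.1563]
eef_rot: [3.141, 0.001, -3.138]
wrist_force: [-0.5, -1.0, 0.6]
gripper_width: 0.999
time: 21.7
tool_pos: [0.5451, -0.1398, 0.156]
eef_rot: [-3.141, 0.001, -3.14]
wrist_force: [1.1, -0.0, -0.1]
gripper_width: 1.0
time: 22.2
tool_pos: [0.5436, -0.2333, 0.113]
eef_rot: [3.14, -0.004, -3.141]
wrist_force: [-0.1, 1.3, 0.3]
gripper_width: 0.997
0.997397759039684 [ 0.54355971 -0.23328842  0.11295242] [-0.08555293  1.26333586  0.34870657]
top of mid on stand 104.06005353755111
side0 thin 218 [ 544.95252141 -234.97994606]
side10 thin 212 [ 544.10482491 -234.43846414]
```

```bash
python3 -m creep '[{"tx":-0.002,"ty":-0.002,"tz":0.06,"wx":0,"wy":0,"wz":0,"grip":1},{"tx":0,"ty":0,"tz":0.09,"wx":0,"wy":0,"wz":0,"grip":1},{"tx":0,"ty":0,"tz":0.06,"wx":0,"wy":0,"wz":0,"grip":1},{"tx":0,"ty":0,"tz":0.02,"wx":0,"wy":0,"wz":0,"grip":1},{"tx":0,"ty":0,"tz":0.01,"wx":0,"wy":0,"wz":0,"grip":1}]' 40
python3 -m creep '[{"tx":0,"ty":0,"tz":0.004,"wx":0,"wy":0,"wz":0,"grip":1},{"tx":0,"ty":0,"tz":0,"wx":0,"wy":0,"wz":0,"grip":1}]'
```

```text
time: 22.75
tool_pos: [0.5468, -0.2344, -0.0046]
eef_rot: [3.141, -0.0, -3.139]
wrist_force: [0.4, -0.1, 1.0]
gripper_width: 0.994
time: 22.95
tool_pos: [0.5472, -0.2351, -0.0054]
eef_rot: [-3.141, 0.002, -3.14]
wrist_force: [0.8, -0.0, 0.4]
gripper_width: 0.998
```

```bash
python3 -m creep '[{"tx":0.005,"ty":0.001,"tz":0.01,"wx":0,"wy":0,"wz":0,"grip":1},{"tx":0,"ty":0,"tz":0,"wx":0,"wy":0,"wz":0,"grip":1},{"tx":0,"ty":0,"tz":0,"wx":0,"wy":0,"wz":0,"grip":-1},{"tx":0,"ty":0,"tz":0,"wx":0,"wy":0,"wz":0,"grip":-1},{"tx":0,"ty":0,"tz":0,"wx":0,"wy":0,"wz":0,"grip":-1}]' 35
python3 -m creep '[{"tx":0,"ty":0,"tz":0,"wx":0,"wy":0,"wz":0,"grip":-1},{"tx":0,"ty":0,"tz":0,"wx":0,"wy":0,"wz":0,"grip":-1}]'
```

```text
time: 23.45
tool_pos: [0.544, -0.2345, -0.0117]
eef_rot: [-3.142, 0.0, -3.14]
wrist_force: [0.3, 0.0, 1.7]
gripper_width: 0.511
time: 23.65
tool_pos: [0.544, -0.2346, -0.0112]
eef_rot: [-3.141, 0.0, -3.141]
wrist_force: [-0.4, 0.1, 5.7]
gripper_width: 0.487
```

```bash
python3 -m creep '[{"tx":0,"ty":0,"tz":-0.04,"wx":0,"wy":0,"wz":0,"grip":-1},{"tx":0,"ty":0,"tz":-0.09,"wx":0,"wy":0,"wz":0,"grip":-1},{"tx":0,"ty":0,"tz":-0.09,"wx":0,"wy":0,"wz":0,"grip":-1},{"tx":0,"ty":0,"tz":-0.09,"wx":0,"wy":0,"wz":0,"grip":-1},{"tx":0,"ty":0.05,"tz":-0.02,"wx":0,"wy":0,"wz":0,"grip":-1}]'
python3 -m creep '[{"tx":0.01,"ty":0.09,"tz":0,"wx":0,"wy":0,"wz":0,"grip":-1},{"tx":0.01,"ty":0.09,"tz":0,"wx":0,"wy":0,"wz":0,"grip":-1},{"tx":0.01,"ty":0.09,"tz":0,"wx":0,"wy":0,"wz":0,"grip":-1},{"tx":0.009,"ty":0.09,"tz":0,"wx":0,"wy":0,"wz":0,"grip":-1},{"tx":0,"ty":0.09,"tz":0,"wx":0,"wy":0,"wz":0,"grip":-1}]'
python3 -m creep '[{"tx":0,"ty":0.09,"tz":0,"wx":0,"wy":0,"wz":0,"grip":-1},{"tx":0,"ty":0.09,"tz":0,"wx":0,"wy":0,"wz":0,"grip":-1},{"tx":0,"ty":0.09,"tz":0,"wx":0,"wy":0,"wz":0,"grip":-1},{"tx":0,"ty":0.09,"tz":0,"wx":0,"wy":0,"wz":0,"grip":-1},{"tx":0,"ty":0.023,"tz":0,"wx":0,"wy":0,"wz":0,"grip":-1}]'
python3 -m creep '[{"tx":0,"ty":0,"tz":0,"wx":0,"wy":0,"wz":0,"grip":-1},{"tx":0,"ty":0,"tz":0,"wx":0,"wy":0,"wz":0,"grip":-1},{"tx":0,"ty":0,"tz":0,"wx":0,"wy":0,"wz":0,"grip":-1}]'
python3 - <<'E'
from bench import sensors,viewer
from h import *
o=sensors.get_obs();print(o['gripper_width'],o['tool_pos'],o['wrist_force'])
f=viewer.grab_frame('side');pickle.dump(f,open('side11.pkl','wb'))
for v in range(134,154,2): print(v,[np.round(depthpt(f,u,v)*1000).astype(int).tolist() for u in(172,175,178,181,184,187,190)],f['pixels'][v,180])
E
```

```text
time: 24.15
tool_pos: [0.5456, -0.2135, 0.1582]
eef_rot: [-3.138, 0.007, 3.138]
wrist_force: [0.6, 0.1, -0.8]
gripper_width: 0.494
time: 24.65
tool_pos: [0.5231, 0.0171, 0.1533]
eef_rot: [-3.142, -0.0, -3.141]
wrist_force: [0.7, -0.5, -0.1]
gripper_width: 0.493
time: 25.15
tool_pos: [0.5231, 0.2132, 0.1531]
eef_rot: [3.139, 0.0, -3.134]
wrist_force: [0.5, 0.3, -0.7]
gripper_width: 0.489
time: 25.45
tool_pos: [0.524, 0.2047, 0.1532]
eef_rot: [-3.141, -0.0, 3.14]
wrist_force: [0.3, -0.5, -0.5]
gripper_width: 0.491
0.4912498127356591 [0.52395174 0.20473627 0.15322281] [ 0.27915484 -0.48447427 -0.47681627]
134 [[511, 227, 185], [517, 225, 183], [525, 225, 180], [534, 226, 175], [686, 419, 37], [513, 176, 204], [518, 173, 202]] [40 30 20]
136 [[514, 232, 177], [516, 224, 179], [523, 222, 177], [531, 223, 173], [537, 220, 171], [512, 176, 199], [517, 172, 198]] [51 39  9]
138 [[643, 419, 43], [517, 226, 173], [521, 222, 172], [527, 218, 171], [532, 215, 170], [514, 179, 192], [516, 171, 194]] [66 48 16]
140 [[641, 418, 38], [514, 224, 170], [514, 212, 174], [524, 216, 168], [531, 215, 165], [511, 176, 189], [518, 175, 187]] [64 49 20]
142 [[643, 422, 29], [650, 417, 28], [509, 207, 174], [671, 418, 18], [682, 419, 13], [512, 179, 183], [518, 176, 181]] [64 47 16]
144 [[642, 422, 23], [650, 419, 21], [503, 200, 174], [509, 196, 173], [512, 190, 174], [513, 181, 177], [515, 173, 179]] [68 53 21]
146 [[640, 420, 18], [652, 423, 11], [504, 202, 168], [505, 192, 171], [510, 189, 170], [512, 180, 173], [518, 178, 171]] [70 50 21]
148 [[637, 418, 14], [647, 418, 9], [657, 417, 5], [667, 417, 0], [671, 409, 1], [682, 409, -3], [514, 174, 169]] [74 57 30]
150 [[636, 417, 8], [647, 420, 2], [658, 420, -3], [661, 410, -1], [665, 402, 0], [675, 402, -4], [678, 391, -1]] [120  98  60]
152 [[638, 422, -1], [642, 413, 1], [650, 410, -2], [654, 402, -1], [661, 397, -2], [665, 389, -1], [671, 383, -1]] [147 125  74]
```

```bash
python3 - <<'E'
from h import *
f=pickle.load(open('side11.pkl','rb'))
P=cloud(f,172,187,138,149);r=np.hypot(P[:,0]-524,P[:,1]-204);S=P[(P[:,2]>164)&(P[:,2]<172)&(r<27)&(r>15)&(P[:,0]+P[:,1]<715)];print(cyl(S,22,(524,204)))
T=P[(P[:,2]>172)&(P[:,2]<177)&(r<30)];print(np.round(T[:,:2].min(0)),len(T))
# all top-surface points: fit between radii 12..22 via mean
Q=cloud(f,168,200,128,148);r=np.hypot(Q[:,0]-524,Q[:,1]-204);T=Q[(abs(Q[:,2]-174)<3)&(r<26)];print(len(T),np.percentile(T[:,0],[2,98]),np.percentile(T[:,1],[2,98]))
E
python3 -m creep '[{"tx":0,"ty":0,"tz":0,"wx":0,"wy":0,"wz":0,"grip":-1}]'
```

```text
(array([526.59, 202.41]), 24, 1.32)
[503. 185.] 48
84 [503.63408305 534.32432256] [184.09450635 226.18932446]
time: 25.6
tool_pos: [0.5241, 0.2054, 0.1533]
eef_rot: [-3.141, 0.0, 3.14]
wrist_force: [0.2, -0.6, -0.6]
gripper_width: 0.489
```

```bash
python3 -m creep '[{"tx":0,"ty":0.002,"tz":0.03,"wx":0,"wy":0,"wz":0,"grip":-1},{"tx":0,"ty":0,"tz":0.036,"wx":0,"wy":0,"wz":0,"grip":-1},{"tx":0,"ty":0,"tz":0,"wx":0,"wy":0,"wz":0,"grip":-1},{"tx":0,"ty":0,"tz":0.003,"wx":0,"wy":0,"wz":0,"grip":-1},{"tx":0,"ty":0,"tz":0,"wx":0,"wy":0,"wz":0,"grip":-1}]'
python3 -m creep '[{"tx":0,"ty":0,"tz":0.003,"wx":0,"wy":0,"wz":0,"grip":-1},{"tx":0,"ty":0,"tz":0,"wx":0,"wy":0,"wz":0,"grip":-1}]'
python3 -m creep '[{"tx":0,"ty":0,"tz":0.003,"wx":0,"wy":0,"wz":0,"grip":-1},{"tx":0,"ty":0,"tz":0,"wx":0,"wy":0,"wz":0,"grip":-1}]'
python3 -m creep '[{"tx":0,"ty":0,"tz":0.003,"wx":0,"wy":0,"wz":0,"grip":-1},{"tx":0,"ty":0,"tz":0,"wx":0,"wy":0,"wz":0,"grip":-1}]'
```

```text
time: 26.1
tool_pos: [0.5242, 0.2077, 0.1192]
eef_rot: [3.141, 0.001, -3.141]
wrist_force: [-0.3, 0.4, -0.1]
gripper_width: 0.493
time: 26.3
tool_pos: [0.5241, 0.2081, 0.1176]
eef_rot: [3.141, 0.001, -3.14]
wrist_force: [0.7, -0.7, -1.1]
gripper_width: 0.491
time: 26.5
tool_pos: [0.5238, 0.208, 0.1157]
eef_rot: [3.142, 0.0, -3.14]
wrist_force: [0.2, -0.1, -0.0]
gripper_width: 0.489
time: 26.7
tool_pos: [0.5237, 0.208, 0.114]
eef_rot: [-3.141, -0.0, -3.14]
wrist_force: [1.0, -0.0, -0.8]
gripper_width: 0.487
```

```bash
python3 -m creep '[{"tx":0,"ty":-0.002,"tz":0.002,"wx":0,"wy":0,"wz":0,"grip":-1},{"tx":0,"ty":0,"tz":0,"wx":0,"wy":0,"wz":0,"grip":-1}]'
python3 -m creep '[{"tx":0,"ty":0,"tz":0.003,"wx":0,"wy":0,"wz":0,"grip":-1},{"tx":0,"ty":0,"tz":0,"wx":0,"wy":0,"wz":0,"grip":-1}]'
python3 -m creep '[{"tx":0,"ty":0,"tz":0.003,"wx":0,"wy":0,"wz":0,"grip":-1},{"tx":0,"ty":0,"tz":0,"wx":0,"wy":0,"wz":0,"grip":-1}]'
python3 -m creep '[{"tx":0,"ty":0,"tz":0.003,"wx":0,"wy":0,"wz":0,"grip":-1},{"tx":0,"ty":0,"tz":0,"wx":0,"wy":0,"wz":0,"grip":-1}]'
python3 -m creep '[{"tx":0,"ty":0,"tz":0.004,"wx":0,"wy":0,"wz":0,"grip":-1},{"tx":0,"ty":0,"tz":0,"wx":0,"wy":0,"wz":0,"grip":-1}]'
```

```text
time: 26.9
tool_pos: [0.5238, 0.2068, 0.1131]
eef_rot: [-3.141, -0.0, -3.14]
wrist_force: [-0.6, 0.6, -1.3]
gripper_width: 0.489
time: 27.1
tool_pos: [0.5238, 0.207, 0.1115]
eef_rot: [-3.141, -0.0, -3.14]
wrist_force: [0.5, -0.2, -0.2]
gripper_width: 0.487
time: 27.3
tool_pos: [0.5237, 0.207, 0.11]
eef_rot: [-3.141, -0.0, -3.14]
wrist_force: [0.3, 0.9, -0.1]
gripper_width: 0.49
time: 27.5
tool_pos: [0.5237, 0.2071, 0.1086]
eef_rot: [3.142, -0.0, -3.14]
wrist_force: [-0.2, 0.0, -0.5]
gripper_width: 0.486
time: 27.7
tool_pos: [0.5237, 0.207, 0.1067]
eef_rot: [-3.142, -0.0, -3.14]
wrist_force: [-0.4, -0.1, -0.9]
gripper_width: 0.492
```

```bash
python3 -m creep '[{"tx":0,"ty":0,"tz":0.004,"wx":0,"wy":0,"wz":0,"grip":-1},{"tx":0,"ty":0,"tz":0,"wx":0,"wy":0,"wz":0,"grip":-1}]'
python3 -m creep '[{"tx":0,"ty":0,"tz":0.004,"wx":0,"wy":0,"wz":0,"grip":-1},{"tx":0,"ty":0,"tz":0,"wx":0,"wy":0,"wz":0,"grip":-1}]'
python3 -m creep '[{"tx":0,"ty":0,"tz":0.004,"wx":0,"wy":0,"wz":0,"grip":-1},{"tx":0,"ty":0,"tz":0,"wx":0,"wy":0,"wz":0,"grip":-1}]'
python3 -m creep '[{"tx":0,"ty":0,"tz":0.004,"wx":0,"wy":0,"wz":0,"grip":-1},{"tx":0,"ty":0,"tz":0,"wx":0,"wy":0,"wz":0,"grip":-1}]'
python3 -m creep '[{"tx":0,"ty":0,"tz":0.004,"wx":0,"wy":0,"wz":0,"grip":-1},{"tx":0,"ty":0,"tz":0,"wx":0,"wy":0,"wz":0,"grip":-1}]'
```

```text
time: 27.9
tool_pos: [0.5236, 0.207, 0.1044]
eef_rot: [-3.141, -0.0, -3.14]
wrist_force: [-1.0, -0.5, -3.0]
gripper_width: 0.49
time: 28.1
tool_pos: [0.5236, 0.2069, 0.1024]
eef_rot: [-3.141, -0.0, -3.14]
wrist_force: [-0.7, 0.2, -2.9]
gripper_width: 0.488
time: 28.3
tool_pos: [0.5237, 0.207, 0.1004]
eef_rot: [-3.141, -0.0, -3.14]
wrist_force: [-0.5, -0.0, -3.3]
gripper_width: 0.49
time: 28.5
tool_pos: [0.5237, 0.207, 0.0984]
eef_rot: [-3.141, -0.0, -3.14]
wrist_force: [-0.9, 0.0, -1.8]
gripper_width: 0.487
time: 28.7
tool_pos: [0.5236, 0.207, 0.0962]
eef_rot: [-3.141, -0.0, -3.14]
wrist_force: [0.6, 0.7, -6.8]
gripper_width: 0.49
```

```bash
python3 -m creep '[{"tx":0,"ty":0,"tz":0.004,"wx":0,"wy":0,"wz":0,"grip":-1},{"tx":0,"ty":0,"tz":0,"wx":0,"wy":0,"wz":0,"grip":-1}]'
python3 -m creep '[{"tx":0,"ty":0,"tz":0.002,"wx":0,"wy":0,"wz":0,"grip":-1},{"tx":0,"ty":0,"tz":0,"wx":0,"wy":0,"wz":0,"grip":-1}]'
python3 -m creep '[{"tx":0,"ty":0,"tz":0.002,"wx":0,"wy":0,"wz":0,"grip":-1},{"tx":0,"ty":0,"tz":0,"wx":0,"wy":0,"wz":0,"grip":-1}]'
python3 -m creep '[{"tx":0,"ty":0,"tz":0.002,"wx":0,"wy":0,"wz":0,"grip":-1},{"tx":0,"ty":0,"tz":0,"wx":0,"wy":0,"wz":0,"grip":-1}]'
```

```text
time: 28.9
tool_pos: [0.5238, 0.207, 0.0944]
eef_rot: [-3.141, -0.0, -3.14]
wrist_force: [-0.9, 0.3, -1.2]
gripper_width: 0.493
time: 29.1
tool_pos: [0.5238, 0.2069, 0.0936]
eef_rot: [-3.141, -0.0, -3.14]
wrist_force: [-1.4, 0.2, -0.5]
gripper_width: 0.488
time: 29.3
tool_pos: [0.5238, 0.2069, 0.0927]
eef_rot: [-3.142, -0.0, -3.14]
wrist_force: [-2.7, -0.5, 0.8]
gripper_width: 0.491
time: 29.5
tool_pos: [0.5238, 0.207, 0.0919]
eef_rot: [3.142, 0.0, -3.14]
wrist_force: [-2.5, -0.4, 4.1]
gripper_width: 0.491
```

```bash
python3 -m creep '[{"tx":0,"ty":0,"tz":0.002,"wx":0,"wy":0,"wz":0,"grip":-1},{"tx":0,"ty":0,"tz":0,"wx":0,"wy":0,"wz":0,"grip":-1}]'
python3 -m creep '[{"tx":0,"ty":0,"tz":0,"wx":0,"wy":0,"wz":0,"grip":1},{"tx":0,"ty":0,"tz":0,"wx":0,"wy":0,"wz":0,"grip":1},{"tx":0,"ty":0,"tz":0,"wx":0,"wy":0,"wz":0,"grip":1},{"tx":0,"ty":0,"tz":0,"wx":0,"wy":0,"wz":0,"grip":1},{"tx":0,"ty":0,"tz":-0.02,"wx":0,"wy":0,"wz":0,"grip":1}]'
python3 -m creep '[{"tx":0,"ty":0,"tz":-0.08,"wx":0,"wy":0,"wz":0,"grip":1},{"tx":0,"ty":0,"tz":-0.08,"wx":0,"wy":0,"wz":0,"grip":1},{"tx":0,"ty":-0.06,"tz":0,"wx":0,"wy":0,"wz":0,"grip":1},{"tx":0,"ty":-0.09,"tz":0,"wx":0,"wy":0,"wz":0,"grip":1},{"tx":0,"ty":-0.09,"tz":0,"wx":0,"wy":0,"wz":0,"grip":1}]'
python3 -m creep '[{"tx":0,"ty":-0.09,"tz":0,"wx":0,"wy":0,"wz":0,"grip":1},{"tx":0,"ty":-0.09,"tz":0,"wx":0,"wy":0,"wz":0,"grip":1},{"tx":0,"ty":-0.06,"tz":0,"wx":0,"wy":0,"wz":0,"grip":1},{"tx":0,"ty":0,"tz":0,"wx":0,"wy":0,"wz":0,"grip":1},{"tx":0,"ty":0,"tz":0,"wx":0,"wy":0,"wz":0,"grip":1}]'
python3 - <<'E'
from bench import sensors,viewer
from h import *
f=viewer.grab_frame('side');t=viewer.grab_frame('top');pickle.dump(f,open('side12.pkl','wb'))
P=cloud(f,165,220,140,195);r=np.hypot(P[:,0]-524.5,P[:,1]-206.5);a=np.degrees(np.arctan2(P[:,1]-206.5,P[:,0]-524.5))
for lo,hi,z0 in((13,20,95),(23,25,95),(27,29,80)):
  for A in range(-180,180,90):
    q=P[(r>lo)&(r<hi)&(a>=A)&(a<A+90)&(P[:,2]>z0-5)&(P[:,2]<125)];print(lo,A,len(q),np.round(np.median(q[:,2]),1) if len(q) else '')
x=cv2.resize(f['pixels'][130:230,140:240,::-1],(400,400),interpolation=2);y=cv2.resize(t['pixels'][195:285,145:235,::-1],(400,400),interpolation=2)
cv2.imwrite('pics/end.png',np.clip(np.hstack([x,y])*1.5,0,255).astype(np.uint8))
E
```

```text
time: 29.7
tool_pos: [0.5238, 0.207, 0.0911]
eef_rot: [3.141, 0.0, -3.14]
wrist_force: [-3.7, -1.9, 7.8]
gripper_width: 0.492
time: 30.2
tool_pos: [0.5233, 0.2068, 0.1]
eef_rot: [-3.141, -0.002, -3.14]
wrist_force: [0.3, -0.3, -0.1]
gripper_width: 0.997
time: 30.7
tool_pos: [0.5241, 0.0863, 0.1818]
eef_rot: [3.141, 0.002, -3.138]
wrist_force: [1.3, -0.2, 0.3]
gripper_width: 1.003
time: 31.2
tool_pos: [0.5242, -0.0336, 0.1813]
eef_rot: [3.141, 0.001, 3.141]
wrist_force: [-0.5, 0.3, 0.1]
gripper_width: 1.001
13 -180 38 112.9
13 -90 24 113.5
13 0 1 112.3
13 90 22 112.5
23 -180 36 99.1
23 -90 18 102.3
23 0 0 
23 90 10 103.1
27 -180 48 86.4
27 -90 12 90.3
27 0 0 
27 90 15 85.9
```

View pics/end.png

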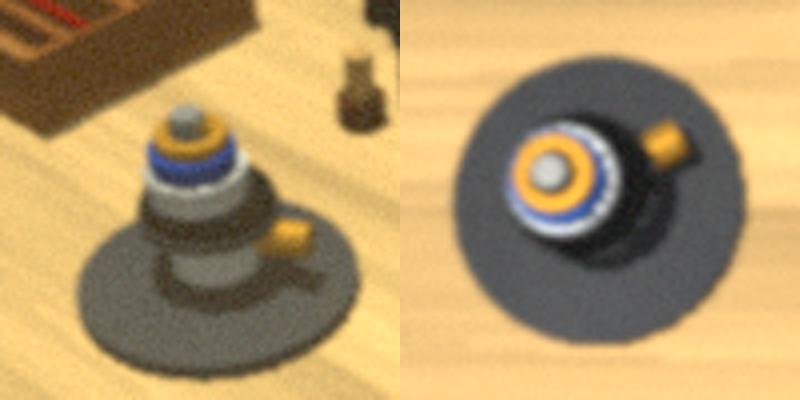

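The pictures show the full stack in order (aluminium, blue, brass) on the spindle. The top is at z≈113 mm all round, as expected (70+20+14+9), and the bystanders look undisturbed. Handing in.

```bash
python3 -c "
from bench import robot;print(robot.sign_off())"
```

```text
the job is handed in; nothing more can be done
None
```

The three rings are on the spindle in the order asked, each pushed past the balls until it met the seat or the ring below. I signed off at about 31 s with the robot clear of everything.

**Final heights:** the depth image put the ring tops at about 90, 104 and 113 mm, against 90, 104 and 113 mm expected. The thin ring's top read 112.3–113.5 mm all round, so it sits flat.

**Forces:** the vertical force peaked at about 9 N in the readings I took at each step while seating the rings. All readings on the stand stayed well under 30 N.

**What disagreed:**
- **Fingertip height:** the depth images put the tips about 33 mm higher than the stated geometry and tool reading. My first grip on the thick ring therefore closed above it, without moving it. I used measured offsets after that.
- **Ball force:** the readings showed a pull of up to about 8 N down past the balls, not the 4–9 N of resistance described. I judged the rings home by the measured heights and by contact force at the expected heights.

**Not checked by measurement:** I planned paths clear of the other objects, but did not measure their final positions. The wood tool, jar, cup and look-alike rings were outside the last close-up.

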